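Release a formed tray from its mould and move it to the transfer tray

TASK

Turn the red release knob on the mould until its white pointer stands on the green mark, so that its steel tongue swings clear of the formed tray. Then lift the teal formed tray straight out of the mould, keep it level, and set it down gently, right way up and flat on the floor of the steel transfer tray. Leave the knob on the green mark, and do not knock over or shift the white cup, the oil bottle or the small clamp by the blue drawers, nor shove the transfer tray about.

Things in the scene. Friction and masses are not known exactly. Their poses are not given: they have to be found in the camera images.
- mould: Fixed mould: aluminium block 210 (x) x 122 (y) x 45 mm high on a 12 mm base plate, x = -181 to +105 mm. Origin: on the table under the centre of its open cavity (146 x 76 mm, floor 17 mm above the table). At x = -135, y = 0 (its robot side) a black dial, 84 mm across, top at z 49.5 mm, with a red mark (knob value 0, locked) and a green mark (knob value 1.20). z up, x within 0.3 rad of ahead.
- release_knob (a joint): Knob angle (rad), counter-clockwise from above, -0.35 to 1.9, stays where left. At 0 its steel tongue (16 mm wide, 6 thick, tip 69 mm from the axis, underside 50.5 mm above the table) points along the mould's +x, over the formed tray's flange. At 1.20 the white pointer on the knob's tail (the end away from the tongue) stands on the green mark and the tongue is well clear.
- knob_grip (a point): On the knob's axis, 86.5 mm above the table, amid its red bar grip: 50 mm long (point x, turns with the knob, +x is the tongue's direction), 14 mm thick (y), from 66.5 to 100.5 mm above the table, on a red hub 47 mm across.
- formed_tray: Teal rigid tray, about 90 g. Origin: centre of underside; x along its length, z up. Pan 140 x 70 x 26 mm, walls and floor 3 mm; rim flange 156 x 86 mm, z 26 to 29 mm. Handling fin across the middle, 14 mm thick (x), 64 wide (y), up to z 48; on each side a pocket 60 mm long. In the mould the flange lies on the block, origin 19 mm above the table, length along the mould's x.
- transfer_tray: Loose open stainless tray, 0.8 kg, outside 210 (x) x 140 (y) x 38 mm high, inside 202 x 132 mm, floor 4 mm thick. Origin: centre of its underside. The formed tray fits lengthwise with about 23 mm to spare on every side. It stands left or right of the mould, x within 0.3 rad of ahead.
- white_cup: Bystander: white plastic cup, 49 mm across, 43 mm high, standing. Origin: centre of its underside.
- oil_bottle: Bystander: small white bottle with red pointed cap, 40 mm across, 112 mm high, standing, at the right. Origin: centre of its underside. Behind it a solid magnifier lamp on a jointed arm stands on the table (foot about x 0.52, y -0.47 m, ring lens over about x 0.6, y -0.35): the robot's arm must pass in front of it.
- clamp: Bystander: small steel ring-handled clamp, 147 x 63 x 8 mm, lying flat near the far side of the blue drawer unit. Origin: centre of its underside.

How it is judged:
On the way, in this order (a step that is already met when the one before it is completed fails the run):
1. the knob is on the green mark (within 0.12 rad) while the formed tray is still in the mould (value of joint release_knob between 1.08 and 1.32 rad and z of formed_tray in the frame of mould below 0.026 m and horizontal distance between formed_tray and mould below 0.012 m), for 0.3 s.
2. the formed tray is lifted out of the mould, level (z of formed_tray in the frame of mould above 0.05 m and angle between formed_tray's own z axis and vertical below 0.3 rad), for 0.1 s.
At the end, for the whole second after the job is handed in: The formed tray lies still, right way up and flat (0.08 rad), on the transfer tray's floor (origin under 8 mm above its underside), centred within 26 mm along each side; the transfer tray stands flat; the knob is still within 0.12 rad of the green mark (1.20) (z of formed_tray in the frame of transfer_tray between 0 and 0.008 m and x of formed_tray in the frame of transfer_tray between -0.026 and 0.026 m and y of formed_tray in the frame of transfer_tray between -0.026 and 0.026 m and angle between formed_tray's own z axis and vertical below 0.08 rad and linear speed of each of formed_tray, transfer_tray below 0.02 m/s and angle between transfer_tray's own z axis and vertical below 0.05 rad and value of joint release_knob between 1.08 and 1.32 rad); the robot touches nothing.
It fails at once if the formed tray is tipped by more than 0.5 rad (angle between formed_tray's own z axis and vertical above 0.5 rad).
It fails at once if the formed tray is dropped: moves faster than 0.5 m/s with no finger on it (linear speed of formed_tray above 0.5 m/s and contact force between the fingers and formed_tray below 0.05 N).
It fails at once if the transfer tray is shoved by more than 30 mm (distance of transfer_tray from where it was at the start of the episode above 0.03 m).
It fails at once if the cup, the oil bottle or the clamp is shifted by more than 20 mm or tipped (distance of any of white_cup, oil_bottle, clamp from where it was at the start of the episode above 0.02 m or angle between any of white_cup, oil_bottle, clamp's own z axis and vertical above 0.4 rad).
It also fails if it takes over 58 s, if anything falls off the work surface, if the arm or the gripper's body presses on something with over 40 N, if the wrist force passes 120 N, or if a joint passes its speed limit or range.

ROBOT

A 6-joint arm with a two-finger parallel gripper is mounted at the origin on a cart in front of the work surface, level with it; the furniture and walls round the work are solid. World frame = base frame: x ahead of the robot, y to its left, z up, the work surface at z = 0. Lengths are in m, angles in rad, forces in N, time in s.
With the tool pointing down it reaches from about 0.225 to 0.875 m from the base axis. Payload 3.4 kg.
Tool frame: the origin (TCP) lies midway between the tips of the shut fingers; the grasp point (between the pads) lies 19 mm behind it (manip.tcp_to_grasp is the distance from the TCP to the grasp point, in m); x points along the fingers, y is the direction in which the jaws open and shut, and the axes are right-handed (so a half turn about x gives the same grasp; the last joint's range is limited). The gripper opens to 85 mm and grips with 20 to 120 N. Pads are 22 mm wide; open, the fingers measure 114 mm over their backs; the gripper's body (76 mm by 85 mm) begins 54 mm behind the grasp point. The pads swing forward as they close: fully open they stand 13 mm farther back than shut.
Start: joints at [-1.376, 0.276, 1.505, -0, 1.361, -0.121], TCP at [0.179, -0.547, 0.193] pointing down, gripper open.
Joint ranges: [-2.89, 2.89], [-0.75, 2.08], [0.22, 2.7], [-1.18, 4.32], [0.11, 2.71], [-2.7, 2.7]. Speed limits (rad/s): [2.57, 2.57, 3.14, 3.14, 3.14, 3.14].

INTERFACE

Orientations are given as a unit quaternion [w, x, y, z].
In Python, from rig import readout, eyes, job, manip gives the robot as it stands. The module is installed in compiled form; this text tells all that it offers.
- The arm moves only by the tool carry_out, never from a script. Its argument "deltas" is one flat list of numbers, 7 for each row, row after row: the shift along the tool's x, y, z scaled (see below), then the turn, a rotation vector about the tool's x, y, z scaled (see below), then the opening, from -1 (shut) to 1 (fully open). In form: [dx, dy, dz, ax, ay, az, grip, dx, dy, dz, ax, ay, az, grip, ...]. A call has 1 to 10 rows; each row shifts and turns the commanded pose from where the row before left it, along the tool's axes as they then stand; what a row does not reach is not made up. The controller multiplies each number of a shift by 60 mm and each number of a turn by 4 degrees. A row lasts 1/8 s, in which the tool goes at most 62.5 mm and 10.7 degrees, less where a joint would pass 70% of its speed; a pose out of reach is approached as far as the arm can. A call with a number of a shift or a turn outside -1 to 1 is refused whole. A call with a gripper value outside its range is refused whole. The fingers move at their own pace and stop on an object; "newtons" is the grip in N (left out, the last holds). Time passes only in rows, so rows that do not move let the fingers close. It gives the time, the measured TCP pose, the force and the opening at its end, in the units of the state.
- readout.get_state(): the state, without advancing time (a new reading comes with each control period).
- eyes.get_image(name): name is "scene" or "top"; returns a dict with "color" (480x640x3 uint8, red, green, blue), "z_map" (480x640 float32, m along the optical axis (not along the pixel's ray), 0 where there is no reading), "mtx" (3x3 intrinsics, pixels), "origin" and "orientation" of the camera in the world. Camera axes: x right, y down, z forward; pixel columns grow to the right and rows downward; lengths in m; the calibration is good to about 2 mm. A picture is of the moment at which its call begins.
- job.sign_off(): hands the job in, once; it reports no verdict.
The state is a dict: "clock": time; "qpos": joint angles; "qd": joint speeds; "effort": joint torques, N m; "position": TCP position; "ee_rot": TCP orientation; "contact_force": force on the tool from outside, world axes, zero at the start; "moment": the same for the moment, N m; "width": finger opening in m.
Only numpy, scipy, OpenCV 4.12 (cv2) and the standard library are available. Lean on these libraries where they do the work, as an engineer would, in place of code of your own. Each camera call takes 0.05 s, during which the arm holds its last target.

## Working session

There is one attempt and no reset: what is moved stays moved. The work goes in short steps, Python scripts to look and compute and a tool call to move; the robot and the scene stay as the last step left them, time stands still between calls to the robot, and variables do not carry over. Pictures are saved under pics/ and viewed, and the job is handed in when it is done.

Besides the shell and the picture viewer there is one more tool, called after ">>>" as name(argument=value, ...) on one line, values as JSON. carry_out: Moves the arm, as the interface text tells. Its arguments: {"type":"object","properties":{"deltas":{"type":"array"},"newtons":{"type":"number"}},"required":["deltas"]}

```bash
mkdir -p pics; ls; python3 - <<'E'
from rig import readout, eyes, job, manip
import cv2,numpy as np
print(readout.get_state())
for n in ("scene","top"):
    d=eyes.get_image(n); cv2.imwrite(f"pics/{n}0.png",d["color"][:,:,::-1]); np.savez(f"{n}0.npz",**d)
    print(n,d["mtx"],d["origin"],d["orientation"])
E
```

```text
pics
{'clock': 0.0, 'qpos': array([-1.37601381e+00,  2.76608119e-01,  1.50614526e+00, -1.74718384e-06,
        1.36067697e+00, -1.20987200e-01]), 'qd': array([ 0.00173242, -0.00101589,  0.00051079,  0.00184572,  0.00244941,
        0.00033416]), 'effort': array([-1.31853203e-04, -4.16774011e+01, -2.45807719e+01, -4.71251551e-04,
        1.10948257e-02, -4.31742671e-05]), 'position': array([ 0.17845034, -0.54598173,  0.19202745]), 'ee_rot': array([-0.11052903, -0.69828694, -0.11182755,  0.69833608]), 'contact_force': array([ 0.43255969, -0.21209516, -0.86880921]), 'moment': array([-0.01565872,  0.00125975, -0.00609943]), 'width': 0.0854508847153328}
scene [[560.60615567   0.         323.9310563 ]
 [  0.         560.60615567 238.29528851]
 [  0.           0.           1.        ]] [-0.1207207   0.70048697  0.96546168] [ 0.14839791 -0.32947853  0.85345717 -0.37554337]
top [[480.70001032   0.         320.916138  ]
 [  0.         480.70001032 237.8460414 ]
 [  0.           0.           1.        ]] [ 0.40527251 -0.01981512  1.20967056] [ 0.05207363 -0.69959605  0.71080001 -0.0511571 ]
```

View pics/top0.png

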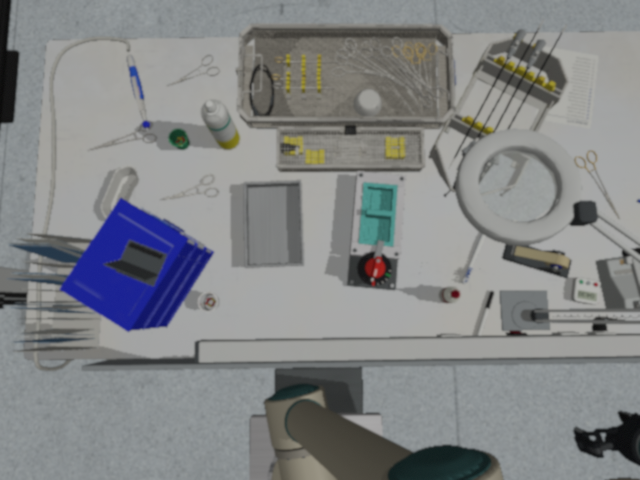

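View pics/scene0.png

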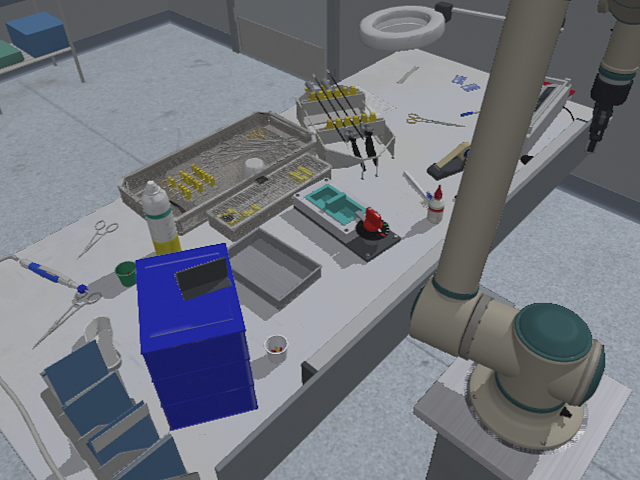

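The top view has world +x up and +y left. It shows the mould with the teal tray around (378,215) and the red knob at (375,267). The steel transfer tray is at (270,223), to the left, the cup at (208,300) and the oil bottle at (452,295). Next I'll measure them.

```bash
cat > h.py <<'E'
import numpy as np,cv2
from scipy.spatial.transform import Rotation as R
def RR(q): return R.from_quat([q[1],q[2],q[3],q[0]]).as_matrix()
def plane(d,px,z):
    px=np.atleast_2d(px).astype(float)
    r=np.c_[(px-d["mtx"][:2,2])/[d["mtx"][0,0],d["mtx"][1,1]],np.ones(len(px))]@RR(d["orientation"]).T
    return d["origin"]+r*((z-d["origin"][2])/r[:,2])[:,None]
def cloud(d):
    v,u=np.mgrid[:480,:640]; z=d["z_map"]
    p=np.stack([(u-d["mtx"][0,2])*z/d["mtx"][0,0],(v-d["mtx"][1,2])*z/d["mtx"][1,1],z],-1)
    return p@RR(d["orientation"]).T+d["origin"]
def rect(m):
    cs,_=cv2.findContours(m.astype(np.uint8),cv2.RETR_EXTERNAL,cv2.CHAIN_APPROX_NONE)
    return max(cs,key=cv2.contourArea)
def minrect(xy):
    (c,s,a)=cv2.minAreaRect((xy*1000).astype(np.float32)); 
    return np.round(c,1),np.round(s,1),round(a,2)
E
python3 - <<'E'
from h import *
for n in("top","scene"):
    d=dict(np.load(n+"0.npz")); hsv=cv2.cvtColor(d["color"],cv2.COLOR_RGB2HSV); P=cloud(d)
    H,S,V=[hsv[...,i].astype(int) for i in range(3)]
    teal=(H>78)&(H<98)&(S>90)&(V>60)
    c=rect(teal); print(n,"teal",cv2.contourArea(c),minrect(plane(d,c[:,0],.048)[:,:2]))
    m=np.zeros((480,640),np.uint8);cv2.drawContours(m,[c],-1,1,-1)
    z=P[(m>0)&(d["z_map"]>0)][:,2]; print(" z pct",np.percentile(z,[5,25,50,75,95]))
    red=((H<8)|(H>172))&(S>150)&(V>90)
    k=P[red&(P[...,2]>.06)&(P[...,2]<.11)&(np.abs(P[...,0]-.4)<.2)&(np.abs(P[...,1])<.25)]
    print(" red",k.shape,k.mean(0) if len(k) else 0, np.percentile(k[:,2],[5,50,95]))
    top=k[k[:,2]>.095]; print(" grip top",len(top),top.mean(0),minrect(top[:,:2]) )
    print(" table z", np.median(P[(np.abs(P[...,1]-.02)<.02)&(np.abs(P[...,0]-.35)<.02)][:,2]))
    # transfer tray by depth: box
    q=P[(P[...,2]>.030)&(P[...,2]<.046)&(P[...,0]>.3)&(P[...,0]<.62)&(P[...,1]>.0)&(P[...,1]<.26)]
    print(" ttray rim",len(q), minrect(q[:,:2]))
d=dict(np.load("top0.npz"))
cv2.imwrite("pics/c1.png",cv2.resize(d["color"][150:320,180:480,::-1],None,fx=2.66,fy=2.66,interpolation=cv2.INTER_CUBIC))
d=dict(np.load("scene0.npz"))
cv2.imwrite("pics/c2.png",cv2.resize(d["color"][160:380,220:460,::-1],None,fx=2.7,fy=2.7,interpolation=cv2.INTER_CUBIC))
E
```

```text
top teal 1826.5 (array([ 634.1, -160.5]), array([ 81. , 149.7]), 83.73)
 z pct [0.01889642 0.02184018 0.02555169 0.04740072 0.06535793]
 red (228, 3) [ 0.49999044 -0.14502084  0.0762086 ] [0.06366972 0.06786606 0.10207989]
 grip top 57 [ 0.4992231  -0.14416795  0.10004763] (array([ 499.5, -145.2]), array([14. , 42.4]), 76.57)
 table z 0.0005769671565409862
 ttray rim 513 (array([478. , 130.2]), array([259.3, 283.3]), 89.98)
scene teal 3251.0 (array([  23.5, -146.6]), array([148.8, 146.9]), 42.07)
 z pct [0.20764043 0.21174721 0.21715084 0.22086255 0.22296689]
 red (180, 3) [ 0.49301751 -0.13747484  0.07799151] [0.06300122 0.06919897 0.10093359]
 grip top 51 [ 0.4956889  -0.14279039  0.09937151] (array([ 497.7, -143.8]), array([13. , 48.8]), 78.14)
 table z 0.07910386948492454
 ttray rim 561 (array([536. , 157.4]), array([163.2, 301.4]), 25.99)
```

View pics/c1.png

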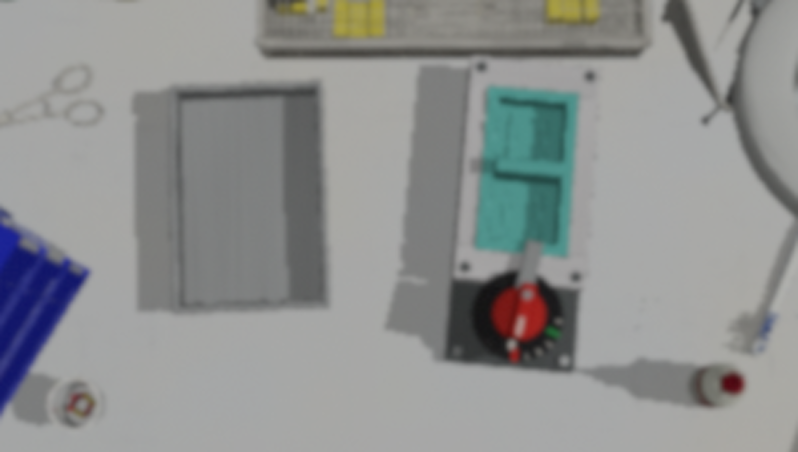

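View pics/c2.png

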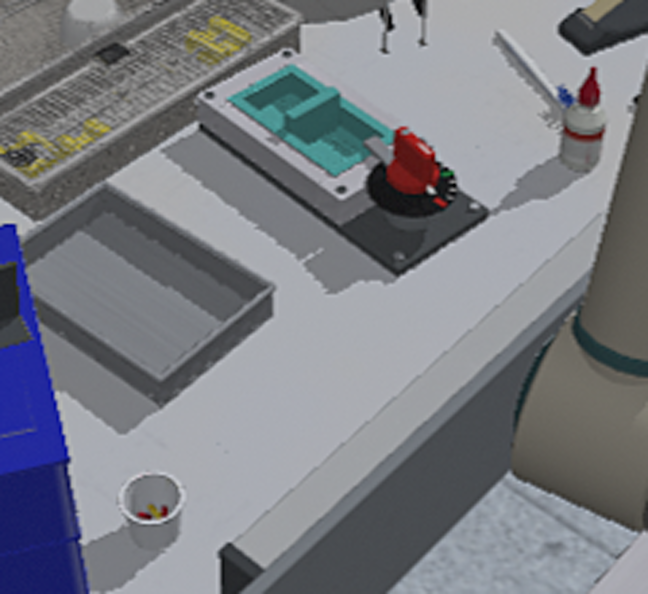

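```bash
python3 - <<'E'
from h import *
D={n:dict(np.load(n+"0.npz")) for n in("top","scene")}
for n,d in D.items():
    P=cloud(d); print(n)
    m=((P[...,2]>.015)&(P[...,2]<.05)&(d["z_map"]>0)).astype(np.uint8)
    seeds={"top":[(300,225),(356,200)],"scene":[(272,300),(318,265)]}[n]
    nl,L,st,ct=cv2.connectedComponentsWithStats(m,connectivity=4)
    for i in range(1,nl):
        if st[i,4]>150:
            q=P[L==i]; 
            if q[:,0].mean()<.75 and abs(q[:,1].mean())<.3: print(i,st[i],minrect(q[:,:2]),np.percentile(q[:,2],[5,50,95]).round(3))
    # bystanders
    for nm,(u,v) in {"top":{"cup":(208,300),"bottle":(452,294),"ringL":(465,190),"ringN":(500,232),"drawer":(190,300)},"scene":{"cup":(276,348),"bottle":(437,195),"ring":(400,40)}}[n].items():
        print(nm,P[v,u].round(3))
    r=P[(P[...,2]>.15)&(P[...,1]<-.15)&(P[...,1]>-.7)&(P[...,0]>.35)&(P[...,0]<.85)]
    if len(r): print("high stuff right: min y edge",r[:,1].max(), r[:,0].min(), r[r[:,1].argmax()], r[r[:,0].argmin()])
E
```

```text
top
862 [ 239  114  208  149 8234] (array([705. , -70.7]), array([533.5, 374. ]), 87.36) [0.019 0.044 0.049]
1020 [243 180  61  88 984] (array([618.6, 100.1]), array([216.9, 146.5]), 1.36) [0.019 0.036 0.041]
1140 [197 291  21  21 160] (array([427.1, 256.9]), array([48.4, 47.3]), 45.78) [0.019 0.04  0.046]
cup [0.431 0.263 0.009]
bottle [ 0.434 -0.322  0.086]
ringL [ 0.584 -0.245  0.481]
ringN [ 0.515 -0.29   0.493]
drawer [ 0.432  0.31  -0.   ]
high stuff right: min y edge -0.2333694462605425 0.3675548285469567 [ 0.59262135 -0.23336945  0.47328296] [ 0.36755483 -0.58355082  0.22099096]
scene
73 [ 175  142  195  101 7142] (array([692.2, -86.6]), array([516.1, 378.4]), 89.35) [0.019 0.042 0.049]
415 [ 227  227   95   80 1468] (array([614.7, 100.5]), array([219.2, 148.7]), 1.81) [0.016 0.03  0.039]
417 [360 231  26  14 189] (array([ 480.8, -126.9]), array([60.5, 35.1]), 39.94) [0.017 0.047 0.05 ]
460 [ 232  308  179  172 1756] (array([275. , 249.9]), array([  5.7, 497.4]), 0.12) [0.017 0.033 0.048]
464 [264 335  24  26 411] (array([423.5, 257.2]), array([47. , 49.2]), 47.03) [0.017 0.031 0.044]
476 [ 482  369   90   67 1675] (array([-9.2, 35.1]), array([165.6,  98.5]), 10.27) [0.016 0.026 0.046]
cup [0.429 0.253 0.02 ]
bottle [ 0.43  -0.323  0.085]
ring [ 0.536 -0.252  0.48 ]
high stuff right: min y edge -0.2298192122855498 0.35923503250093847 [ 0.58164495 -0.22981921  0.46607737] [ 0.35923503 -0.67414637  0.4214674 ]
```

```bash
python3 - <<'E'
from h import *
for n in("top","scene"):
    d=dict(np.load(n+"0.npz")); P=cloud(d); hsv=cv2.cvtColor(d["color"],cv2.COLOR_RGB2HSV)
    H,S,V=[hsv[...,i].astype(int) for i in range(3)]
    kc=np.array([.4985,-.1445])
    Q=plane(d,np.stack(np.meshgrid(np.arange(640),np.arange(480)),-1).reshape(-1,2),.0495)[:,:2].reshape(480,640,2)
    near=np.hypot(*(Q-kc).transpose(2,0,1))<.05
    g=(H>45)&(H<85)&(S>100)&near
    c=Q[g].mean(0); v=c-kc; print(n,"green",g.sum(),c,np.hypot(*v),"dir+pi",np.arctan2(-v[1],-v[0]))
    v_=Q-kc; rad=np.hypot(v_[...,0],v_[...,1])
    r=((H<8)|(H>172))&(S>120)&(rad>.028)&(rad<.05)&(P[...,2]<.06); c=Q[r].mean(0); v=c-kc; print("redmark",r.sum(),c,np.hypot(*v),np.arctan2(-v[1],-v[0]))
    w=(S<60)&(V>150)&(np.hypot(*(Q-kc).transpose(2,0,1))<.045)
    for y,x in np.argwhere(w): print((x,y),P[y,x].round(4),d["color"][y,x],end=";")
    print()
    teal=(H>75)&(H<100)&(S>70)&(P[...,0]>.5)&(P[...,0]<.75)&(P[...,1]<0)&(P[...,1]>-.3)
    c=rect(teal); print("teal",minrect(plane(d,c[:,0],.048)[:,:2]))
    f=P[teal&(P[...,2]>.058)&(P[...,2]<.075)]; print("fin",len(f),f.mean(0),minrect(f[:,:2]))
    f=P[(P[...,2]>.053)&(P[...,2]<.0605)&(P[...,0]<.58)&(P[...,0]>.525)&(P[...,1]<-.1)&(P[...,1]>-.2)]; print("tongue",len(f),f.mean(0) if len(f) else 0)
E
```

```text
top green 17 [ 0.48390722 -0.1778771 ] 0.03642773846571404 dir+pi 1.158629813161476
redmark 45 [ 0.49093649 -0.15995948] 0.017210527127073567 1.1157877618170238

teal (array([ 633.9, -160.3]), array([ 82.9, 152.7]), 84.09)
fin 163 [ 0.63421487 -0.15931983  0.06581439] (array([ 635.2, -159.4]), array([63.6, 15.3]), 84.01)
tongue 104 [ 0.54652281 -0.15610992  0.05623954]
scene green 12 [ 0.4834269  -0.17832644] 0.03703277210645323 dir+pi 1.1516064360606373
redmark 21 [ 0.47288944 -0.15571251] 0.027957491003253274 0.4126688424154926
(np.int64(382), np.int64(219)) [ 0.5346 -0.2388 -0.0018] [151 161 168];(np.int64(384), np.int64(220)) [ 0.5283 -0.2393 -0.0021] [162 165 172];(np.int64(385), np.int64(221)) [ 0.5214 -0.2343  0.0016] [167 168 175];(np.int64(355), np.int64(223)) [ 0.5431 -0.135   0.0458] [178 178 186];(np.int64(356), np.int64(223)) [ 0.5419 -0.1375  0.045 ] [159 159 167];(np.int64(354), np.int64(224)) [ 0.5442 -0.1326  0.0435] [172 172 180];(np.int64(355), np.int64(224)) [ 0.542  -0.1338  0.0439] [173 173 182];(np.int64(354), np.int64(225)) [ 0.5387 -0.1258  0.0477] [176 176 1
[... 223 characters left out ...]
t64(389), np.int64(227)) [ 0.5005 -0.2246 -0.0008] [155 157 163];(np.int64(354), np.int64(228)) [ 0.5324 -0.1185  0.0462] [153 153 160];(np.int64(378), np.int64(229)) [ 0.4745 -0.1393  0.0635] [164 149 148];(np.int64(379), np.int64(229)) [ 0.4772 -0.1474  0.0566] [174 154 153];(np.int64(379), np.int64(230)) [ 0.4709 -0.1388  0.0627] [206 211 213];(np.int64(380), np.int64(230)) [ 0.4773 -0.152   0.0502] [168 171 172];(np.int64(380), np.int64(231)) [ 0.4672 -0.1379  0.0622] [150 152 152];
teal (array([ 630.9, -161.7]), array([ 90.1, 154.8]), 83.94)
fin 122 [ 0.63027396 -0.15697301  0.06447492] (array([ 630.7, -158.3]), array([64.4, 16.4]), 86.06)
tongue 56 [ 0.54546501 -0.15613254  0.055762  ]
```

```bash
cat > plan.py <<'E'
from h import *
from rig import readout
def wrap(a): return (a+np.pi)%(2*np.pi)-np.pi
def go(tx,ty,tz,yaw):
    """yaw: wanted world direction of tool y; prints shifts in world->tool units"""
    s=readout.get_state(); M=RR(s["ee_rot"]); p=s["position"]
    print("pos",p.round(4),"tool x",M[:,0].round(3),"y yaw",np.arctan2(M[1,1],M[0,1]).round(4),"q",s["qpos"].round(3),"w",s["width"].round(4),"F",s["contact_force"].round(1),"t",s["clock"])
    # level + yaw goal
    y=np.array([np.cos(yaw),np.sin(yaw),0]); x=np.array([0,0,-1.]); G=np.c_[x,y,np.cross(x,y)]
    rv=R.from_matrix(M.T@G).as_rotvec(degrees=True)/4
    d=np.array([tx,ty,tz])-p
    print("turn units",rv.round(2),"shift units in current frame",(M.T@d/.06).round(3),"in goal frame",(G.T@d/.06).round(3))
E
python3 - <<'E'
from plan import *
go(.4985,-.1445,.2,-.225+np.pi/2)
go(.4985,-.1445,.2,-.225-np.pi/2)
E
```

```text
Traceback (most recent call last):
  File "plan.py", line 7, in go
    print("pos",p.round(4),"tool x",M[:,0].round(3),"y yaw",np.arctan2(M[1,1],M[0,1]).round(4),"q",s["qpos"].round(3),"w",s["width"].round(4),"F",s["contact_force"].round(1),"t",s["clock"])
                                                                                                                          ^^^^^^^^^^^^^^^^
AttributeError: 'float' object has no attribute 'round'
```

```bash
sed -i 's/s\["width"\].round(4)/round(s["width"],4)/' plan.py; python3 - <<'E'
from plan import *
go(.4985,-.1445,.2,-.225+np.pi/2)
go(.4985,-.1445,.2,-.225-np.pi/2)
E
```

```text
pos [ 0.1785 -0.546   0.1921] tool x [-0.     0.002 -1.   ] y yaw -1.255 q [-1.376  0.277  1.506 -0.     1.361 -0.121] w 0.0855 F [ 0.2 -0.3  0.1] t 0.1
turn units [-3.725e+01 -3.000e-02  1.000e-02] shift units in current frame [-0.122 -4.705 -7.149] in goal frame [-0.131  7.714  3.706]
pos [ 0.1785 -0.546   0.1921] tool x [-0.     0.002 -1.   ] y yaw -1.255 q [-1.376  0.277  1.506 -0.     1.361 -0.121] w 0.0855 F [ 0.2 -0.3  0.1] t 0.1
turn units [7.75 0.   0.02] shift units in current frame [-0.122 -4.705 -7.149] in goal frame [-0.131 -7.714 -3.706]
```

>>> carry_out(deltas=[0,-0.47,-0.715,0,0,0,1,0,-0.47,-0.715,0,0,0,1,0,-0.47,-0.715,0,0,0,1,0,-0.47,-0.715,0,0,0,1,0,-0.47,-0.715,0,0,0,1,0,-0.47,-0.715,0,0,0,1,0,-0.47,-0.715,0,0,0,1,0,-0.47,-0.715,0,0,0,1,0,-0.47,-0.715,0,0,0,1,0,-0.47,-0.715,0,0,0,1])

```text
clock: 1.35
position: [0.4995, -0.1438, 0.1926]
ee_rot: [-0.111, -0.698, -0.111, 0.698]
contact_force: [0.1, -0.9, 0.1]
width: 0.0851
```

>>> carry_out(deltas=[0,0,0,0.97,0,0,1,0,0,0,0.97,0,0,1,0,0,0,0.97,0,0,1,0,0,0,0.97,0,0,1,0,0,0,0.97,0,0,1,0,0,0,0.97,0,0,1,0,0,0,0.97,0,0,1,0,0,0,0.97,0,0,1])

```text
clock: 2.35
position: [0.4984, -0.1452, 0.1924]
ee_rot: [0.081, -0.702, 0.08, 0.703]
contact_force: [0.6, -0.3, -0.2]
width: 0.0857
```

```bash
python3 - <<'E'
from plan import *
from rig import eyes
go(.4985,-.1445,.072,-.225-np.pi/2)
d=eyes.get_image("scene"); np.savez("scene1.npz",**d)
cv2.imwrite("pics/s1.png",cv2.resize(d["color"][120:360,220:540,::-1],None,fx=2.5,fy=2.5,interpolation=cv2.INTER_CUBIC))
E
```

```text
pos [ 0.4984 -0.1452  0.1924] tool x [-0.001  0.    -1.   ] y yaw -1.799 q [-0.417  0.193  1.62  -0.     1.33   1.382] w 0.0857 F [ 0.6 -0.3 -0.2] t 2.35
turn units [-0.05  0.01  0.  ] shift units in current frame [ 2.007e+00 -1.100e-02 -1.000e-03] in goal frame [ 2.007e+00 -1.100e-02  1.000e-03]
```

View pics/s1.png

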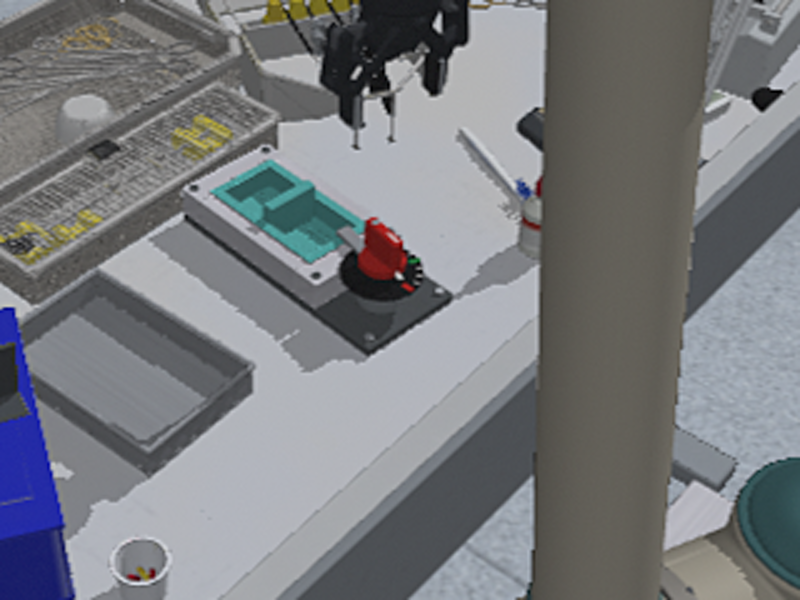

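The open jaws are lined up above the knob, with the grip at crop (380,248). Next I descend and grip it.

>>> carry_out(deltas=[0.5,0,0,0,0,0,1,0.5,0,0,0,0,0,1,0.4,0,0,0,0,0,1,0.3,0,0,0,0,0,1,0.28,0,0,0,0,0,1,0,0,0,0,0,0,1], newtons=40)

```text
clock: 3.15
position: [0.4974, -0.1447, 0.0727]
ee_rot: [0.08, -0.701, 0.079, 0.704]
contact_force: [0.4, 0.3, 0.4]
width: 0.0855
```

>>> carry_out(deltas=[0,0,0,0,0,0,-1,0,0,0,0,0,0,-1,0,0,0,0,0,0,-1,0,0,0,0,0,0,-1,0,0,0,0,0,0,-1,0,0,0,0,0,0,-1,0,0,0,0,0,0,-1,0,0,0,0,0,0,-1])

```text
clock: 4.15
position: [0.4988, -0.1453, 0.0741]
ee_rot: [0.08, -0.703, 0.08, 0.703]
contact_force: [0.1, -1.1, -0.9]
width: 0.0002
```

```bash
python3 - <<'E'
from plan import *
go(.4985,-.1445,.072,-.225-np.pi/2+1.32)
E
```

```text
pos [ 0.4988 -0.1453  0.0741] tool x [-0. -0. -1.] y yaw -1.7968 q [-0.417  0.291  1.804 -0.     1.047  1.379] w 0.0002 F [ 0.1 -1.1 -0.9] t 4.15
turn units [-18.92   0.    -0.  ] shift units in current frame [ 0.035 -0.012  0.008] in goal frame [ 0.035 -0.011 -0.01 ]
```

```bash
python3 - <<'E'
from h import *
from rig import eyes
for n,(a,b,c,e) in {"scene":(120,360,220,540),"top":(150,320,280,500)}.items():
    d=eyes.get_image(n); np.savez(n+"2.npz",**d)
    cv2.imwrite(f"pics/{n}2.png",cv2.resize(d["color"][a:b,c:e,::-1],None,fx=2.5,fy=2.5,interpolation=cv2.INTER_CUBIC))
E
```

```text
(no output)
```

View pics/scene2.png

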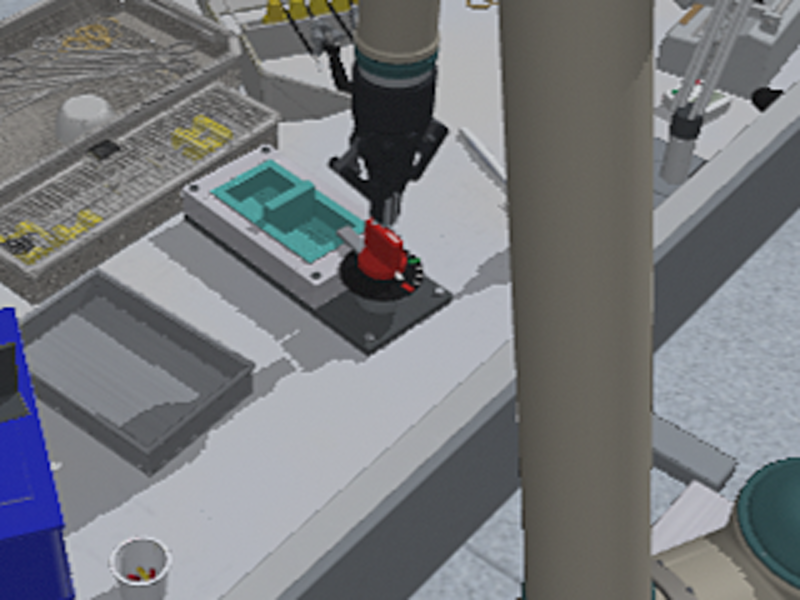

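View pics/top2.png

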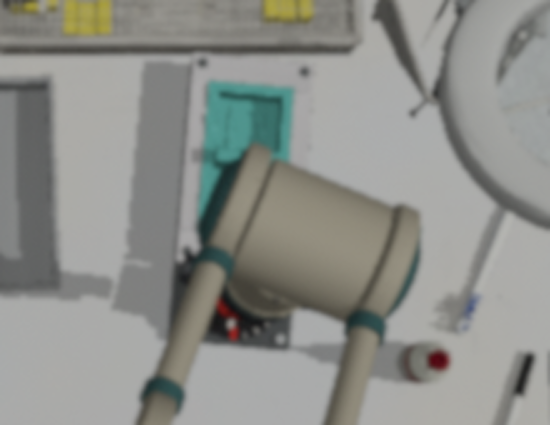

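```bash
python3 - <<'E'
from h import *
d=dict(np.load("scene2.npz")); P=cloud(d); V=d["color"].max(2)
m=(V<75)&(P[...,2]>.06)&(P[...,2]<.3)&(P[...,0]>.3)&(P[...,0]<.7)&(P[...,1]<0)&(P[...,1]>-.35)
q=P[m]
for a in np.arange(.06,.26,.02):
    s=q[(q[:,2]>=a)&(q[:,2]<a+.02)]
    if len(s): print(round(a,2),len(s),np.percentile(s[:,0],[2,50,98]).round(3),np.percentile(s[:,1],[2,50,98]).round(3))
for v in (195,200,204,207): print(v,[tuple(P[v,u].round(3)) for u in (370,374,378,382)])
k=P[((np.asarray(cv2.cvtColor(d["color"],cv2.COLOR_RGB2HSV))[...,1]>150))&(P[...,2]>.095)&(P[...,2]<.105)&(abs(P[...,0]-.5)<.06)&(abs(P[...,1]+.145)<.06)]
print(len(k),k.mean(0),minrect(k[:,:2]))
E
```

```text
0.06 1 [0.513 0.513 0.513] [-0.129 -0.129 -0.129]
0.1 2 [0.486 0.49  0.493] [-0.145 -0.142 -0.139]
0.12 53 [0.485 0.493 0.504] [-0.155 -0.135 -0.128]
0.14 49 [0.484 0.488 0.501] [-0.158 -0.137 -0.124]
0.16 168 [0.477 0.487 0.509] [-0.181 -0.136 -0.107]
0.18 219 [0.474 0.484 0.502] [-0.192 -0.146 -0.091]
0.2 306 [0.474 0.487 0.516] [-0.197 -0.125 -0.084]
0.22 97 [0.476 0.495 0.511] [-0.149 -0.109 -0.101]
0.24 220 [0.46  0.476 0.515] [-0.153 -0.115 -0.105]
195 [(np.float64(0.495), np.float64(-0.126), np.float64(0.165)), (np.float64(0.488), np.float64(-0.132), np.float64(0.165)), (np.float64(0.484), np.float64(-0.142), np.float64(0.162)), (np.float64(0.599), np.float64(-0.321), np.float64(-0.002))]
200 [(np.float64(0.497), np.float64(-0.129), np.float64(0.147)), (np.float64(0.489), np.float64(-0.135), np.float64(0.148)), (np.float64(0.488), np.float64(-0.149), np.float64(0.14)), (np.float64(0.584), np.float64(-0.302), np.float64(-0.001))]
204 [(np.float64(0.497), np.float64(-0.13), np.float64(0.135)), (np.float64(0.489), np.float64(-0.136), np.float64(0.136)), (np.float64(0.486), np.float64(-0.148), np.float64(0.13)), (np.float64(0.573), np.float64(-0.288), np.float64(-0.001))]
207 [(np.float64(0.494), np.float64(-0.128), np.float64(0.128)), (np.float64(0.489), np.float64(-0.136), np.float64(0.127)), (np.float64(0.484), np.float64(-0.146), np.float64(0.123)), (np.float64(0.568), np.float64(-0.282), np.float64(-0.005))]
59 [ 0.49351365 -0.14051159  0.09890018] (array([ 494.8, -143.3]), array([17.2, 45.7]), 74.39)
```

```bash
python3 - <<'E'
from h import *
for f in ("scene1","scene2","top2"):
    d=dict(np.load(f+".npz")); P=cloud(d); V=d["color"].max(2)
    m=(V<85)&(P[...,2]>.09)&(P[...,2]<.4)&(np.hypot(P[...,0]-.4985,P[...,1]+.1445)<.09)
    q=P[m]; vv,uu=np.nonzero(m)
    o=np.argsort(q[:,2])[:12]
    print(f,[(uu[i],vv[i],*q[i].round(3)) for i in o])
d=dict(np.load("scene2.npz"))
cv2.imwrite("pics/z2.png",cv2.resize(d["color"][150:250,320:440,::-1],None,fx=6,fy=6,interpolation=cv2.INTER_NEAREST))
E
```

```text
scene1 [(np.int64(392), np.int64(157), np.float64(0.484), np.float64(-0.185), np.float64(0.245)), (np.int64(393), np.int64(157), np.float64(0.482), np.float64(-0.186), np.float64(0.245)), (np.int64(390), np.int64(155), np.float64(0.492), np.float64(-0.187), np.float64(0.246)), (np.int64(391), np.int64(155), np.float64(0.489), np.float64(-0.188), np.float64(0.247)), (np.int64(391), np.int64(156), np.float64(0.486), np.float64(-0.184), np.float64(0.247)), (np.int64(390), np.int64(154), np.float64(0.492), np.float64(-0.188), np.float64(0.248)), (np.int64(360), np.int64(170), np.float64(0.503), np.float64(-0.095), np.float64(0.248)), (np.int64(389), np.int64(154), np.float64(0.494), np.float64(-0.187), np.float64(0.248)), (np.int64(394), np.int64(157), np.float64(0.478), np.float64(-0.184), np.float64(0.248)), (np.int64(361), np.int64(170), np.float64(0.501), np.float64(-0.095), np.float64(0.249)), (np.int64(392), np.int64(156), np.float64(0.483), np.float64(-0.184), np.float64(0.249)), (np.int64(393), np.int64(156), np.float64(0.481), np.float64(-0.184), np.float64(0.25))]
scene2 [(np.i
[... 1455 characters left out ...]
int64(262), np.float64(0.502), np.float64(-0.085), np.float64(0.197)), (np.int64(351), np.int64(261), np.float64(0.503), np.float64(-0.082), np.float64(0.201)), (np.int64(352), np.int64(256), np.float64(0.514), np.float64(-0.085), np.float64(0.202)), (np.int64(356), np.int64(259), np.float64(0.507), np.float64(-0.093), np.float64(0.202)), (np.int64(354), np.int64(251), np.float64(0.524), np.float64(-0.089), np.float64(0.202)), (np.int64(354), np.int64(263), np.float64(0.499), np.float64(-0.088), np.float64(0.202)), (np.int64(352), np.int64(257), np.float64(0.512), np.float64(-0.084), np.float64(0.203)), (np.int64(355), np.int64(255), np.float64(0.516), np.float64(-0.091), np.float64(0.203))]
```

View pics/z2.png

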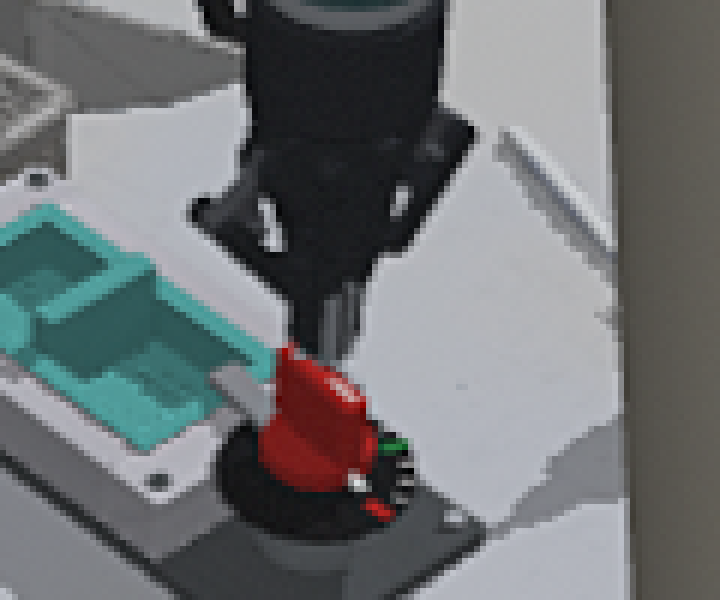

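```bash
python3 - <<'E'
from h import *
d=dict(np.load("scene2.npz")); P=cloud(d)
for v in range(196,216):
    print(v,[ (u,)+tuple(P[v,u].round(3).tolist())+tuple(d["color"][v,u].tolist()) for u in (373,376,379)])
E
```

```text
196 [(373, 0.487, -0.127, 0.166, 29, 31, 32), (376, 0.485, -0.136, 0.162, 23, 26, 26), (379, 0.484, -0.147, 0.156, 27, 28, 31)]
197 [(373, 0.489, -0.13, 0.16, 27, 30, 31), (376, 0.486, -0.137, 0.158, 23, 25, 28), (379, 0.485, -0.148, 0.151, 50, 53, 56)]
198 [(373, 0.487, -0.127, 0.159, 27, 27, 29), (376, 0.491, -0.144, 0.148, 33, 34, 36), (379, 0.488, -0.153, 0.144, 67, 70, 74)]
199 [(373, 0.488, -0.129, 0.155, 27, 29, 30), (376, 0.486, -0.139, 0.15, 65, 68, 72), (379, 0.489, -0.154, 0.14, 54, 57, 61)]
200 [(373, 0.494, -0.138, 0.144, 33, 35, 37), (376, 0.485, -0.138, 0.148, 73, 76, 79), (379, 0.49, -0.155, 0.136, 53, 55, 58)]
201 [(373, 0.491, -0.134, 0.144, 31, 32, 35), (376, 0.489, -0.142, 0.141, 70, 72, 76), (379, 0.489, -0.155, 0.133, 48, 50, 52)]
202 [(373, 0.494, -0.137, 0.138, 34, 35, 38), (376, 0.486, -0.139, 0.141, 62, 64, 68), (379, 0.488, -0.154, 0.131, 43, 45, 48)]
203 [(373, 0.492, -0.136, 0.137, 45, 46, 49), (376, 0.488, -0.141, 0.136, 63, 65, 68), (379, 0.489, -0.155, 0.127, 41, 43, 46)]
204 [(373, 0.492, -0.135, 0.134, 49, 51, 53), (376, 0.488, -0.143, 0.132, 63, 64,
[... 791 characters left out ...]
.563, -0.262, -0.0, 182, 186, 193)]
211 [(373, 0.489, -0.133, 0.116, 147, 51, 51), (376, 0.535, -0.21, 0.043, 127, 132, 138), (379, 0.561, -0.26, -0.002, 180, 183, 190)]
212 [(373, 0.497, -0.145, 0.101, 175, 31, 27), (376, 0.531, -0.204, 0.046, 126, 46, 45), (379, 0.557, -0.254, 0.001, 176, 180, 188)]
213 [(373, 0.493, -0.139, 0.104, 158, 30, 28), (376, 0.491, -0.149, 0.099, 190, 108, 106), (379, 0.526, -0.21, 0.042, 169, 175, 183)]
214 [(373, 0.491, -0.137, 0.103, 131, 28, 26), (376, 0.488, -0.145, 0.1, 193, 172, 171), (379, 0.524, -0.208, 0.041, 119, 91, 95)]
215 [(373, 0.492, -0.139, 0.098, 108, 26, 25), (376, 0.485, -0.141, 0.101, 169, 111, 111), (379, 0.523, -0.207, 0.039, 154, 52, 53)]
```

```bash
python3 - <<'E'
from rig import manip
print(manip.tcp_to_grasp, [a for a in dir(manip) if a[0]!='_'])
E
```

```text
0.0187 ['MotionError', 'tcp_to_grasp']
```

The shut fingertips show in depth at z of about 0.116, 15 mm above the knob. The reported TCP says 0.074, and the earlier view shows the same gap of about 40 mm, so the reported z reads about 40 mm low. I'll open the jaws, descend part of the way and check again in the picture.

>>> carry_out(deltas=[0,0,0,0,0,0,1,0,0,0,0,0,0,1,0,0,0,0,0,0,1,0,0,0,0,0,0,1,0,0,0,0,0,0,1,0,0,0,0,0,0,1,0.2,0,0,0,0,0,1,0.2,0,0,0,0,0,1,0,0,0,0,0,0,1])

```text
clock: 5.38
position: [0.4975, -0.1448, 0.0485]
ee_rot: [0.08, -0.701, 0.079, 0.704]
contact_force: [-0.4, 0.5, 0.6]
width: 0.0855
```

```bash
python3 - <<'E'
from plan import *
from rig import eyes
go(.4985,-.1445,.032,-.225-np.pi/2)
d=eyes.get_image("scene"); np.savez("scene3.npz",**d); P=cloud(d); V=d["color"].max(2)
m=(V<85)&(P[...,2]>.07)&(P[...,2]<.16)&(np.hypot(P[...,0]-.4985,P[...,1]+.1445)<.09)&((d["color"][...,0].astype(int)-d["color"][...,2])<20)
q=P[m]; 
for s in (q[q[:,1]>-.135],q[q[:,1]<-.15]):
    print(len(s), np.sort(s[:,2])[:8].round(3), s[s[:,2]<np.percentile(s[:,2],40)].mean(0).round(3), s.min(0).round(3),s.max(0).round(3))
cv2.imwrite("pics/z3.png",cv2.resize(d["color"][150:250,320:440,::-1],None,fx=6,fy=6,interpolation=cv2.INTER_NEAREST))
E
```

```text
pos [ 0.4975 -0.1448  0.0485] tool x [-0.003  0.001 -1.   ] y yaw -1.7967 q [-0.417  0.319  1.838 -0.     0.988  1.379] w 0.0855 F [-0.4  0.5  0.6] t 5.375
turn units [-0.01  0.05  0.01] shift units in current frame [ 0.274 -0.008 -0.017] in goal frame [ 0.274 -0.008 -0.016]
179 [0.104 0.104 0.105 0.106 0.107 0.107 0.109 0.109] [ 0.502 -0.091  0.123] [ 0.493 -0.109  0.104] [ 0.525 -0.069  0.16 ]
185 [0.102 0.103 0.104 0.104 0.105 0.106 0.107 0.107] [ 0.483 -0.186  0.118] [ 0.467 -0.215  0.102] [ 0.495 -0.155  0.16 ]
```

View pics/z3.png

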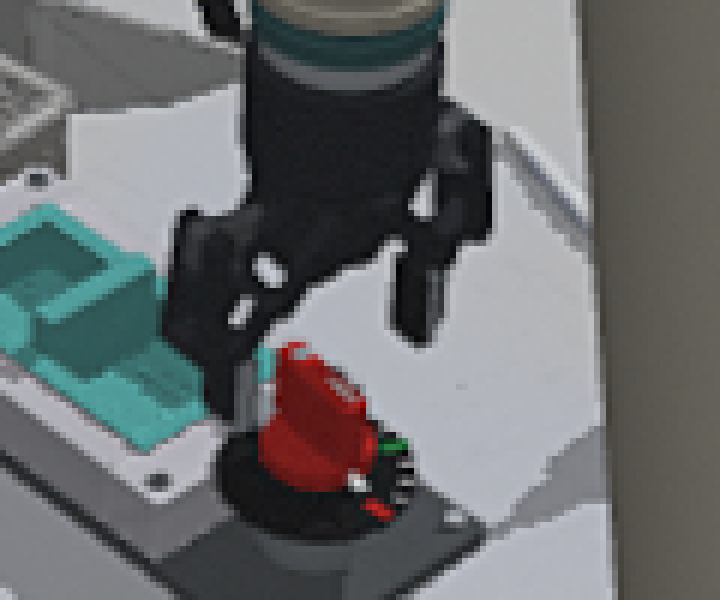

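Open fingertips sit at z of about 0.103, so the offset is 41 mm again and constant. They straddle the knob grip. I'll go to a reported z of 0.031 (true tip 0.072) and grip.

>>> carry_out(deltas=[0.15,0,0,0,0,0,1,0.14,0,0,0,0,0,1,0,0,0,0,0,0,1,0,0,0,0,0,0,-1,0,0,0,0,0,0,-1,0,0,0,0,0,0,-1,0,0,0,0,0,0,-1,0,0,0,0,0,0,-1,0,0,0,0,0,0,-1,0,0,0,0,0,0,-1], newtons=40)

```text
clock: 6.68
position: [0.4988, -0.147, 0.0331]
ee_rot: [-0.078, 0.703, -0.08, -0.702]
contact_force: [-2.2, -5.6, 0.7]
width: 0.0132
```

>>> carry_out(deltas=[0,0,0,-0.8,0,0,-1,0,0,0,-0.8,0,0,-1,0,0,0,-0.8,0,0,-1,0,0,0,-0.8,0,0,-1,0,0,0,-0.8,0,0,-1,0,0,0,-0.8,0,0,-1,0,0,0,-0.8,0,0,-1,0,0,0,-0.8,0,0,-1,0,0,0,-0.8,0,0,-1,0,0,0,-0.8,0,0,-1])

```text
clock: 7.92
position: [0.4989, -0.1476, 0.0331]
ee_rot: [-0.119, -0.697, -0.117, 0.697]
contact_force: [-1.2, -7.0, 0.3]
width: 0.0136
```

```bash
python3 - <<'E'
from plan import *
from rig import eyes
go(.4985,-.1465,.032,1.094-np.pi/2)
d=eyes.get_image("scene"); np.savez("scene4.npz",**d)
cv2.imwrite("pics/z4.png",cv2.resize(d["color"][150:250,320:440,::-1],None,fx=6,fy=6,interpolation=cv2.INTER_NEAREST))
E
```

```text
pos [ 0.4989 -0.1476  0.0331] tool x [ 0.    -0.004 -1.   ] y yaw -1.2356 q [-0.419  0.337  1.857 -0.004  0.945  0.819] w 0.0136 F [-1.2 -7.   0.3] t 7.925
turn units [-10.87   0.03  -0.05] shift units in current frame [ 0.019 -0.019 -0.   ] in goal frame [ 0.019 -0.014 -0.014]
```

View pics/z4.png

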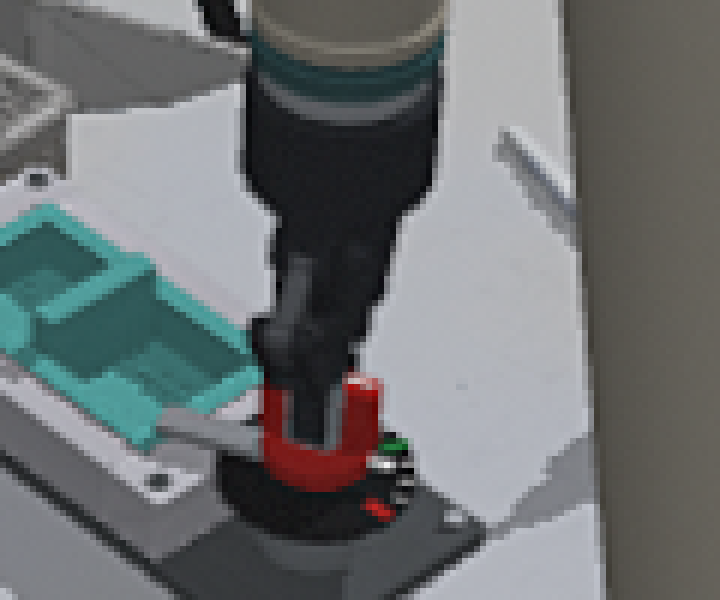

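The knob has turned with the jaws. The tongue now sits diagonal and the white pointer, at crop (385,465), is just short of green at (395,445). Next comes the second half of the turn.

>>> carry_out(deltas=[0,0,0,-0.9,0,0,-1,0,0,0,-0.9,0,0,-1,0,0,0,-0.9,0,0,-1,0,0,0,-0.9,0,0,-1,0,0,0,-0.9,0,0,-1,0,0,0,-0.9,0,0,-1,0,0,0,-0.9,0,0,-1,0,0,0,-0.9,0,0,-1,0,0,0,-0.9,0,0,-1,0,0,0,-0.9,0,0,-1])

```text
clock: 9.22
position: [0.4992, -0.1482, 0.0331]
ee_rot: [-0.329, -0.626, -0.326, 0.627]
contact_force: [-0.6, -9.1, 0.4]
width: 0.0132
```

>>> carry_out(deltas=[0,0,0,-0.9,0,0,-1,0,0,0,-0.9,0,0,-1,0,0,0,0,0,0,-1])

```text
clock: 9.6
position: [0.4994, -0.1483, 0.0331]
ee_rot: [-0.368, -0.604, -0.364, 0.606]
contact_force: [-1.6, -8.1, 0.0]
width: 0.0134
```

```bash
cat > kn.py <<'E'
from plan import *
from rig import eyes
import sys
i=sys.argv[1]
go(.499,-.148,.032,1.10-np.pi/2)
d=eyes.get_image("scene"); np.savez(f"scene{i}.npz",**d)
cv2.imwrite(f"pics/z{i}.png",cv2.resize(d["color"][150:250,320:440,::-1],None,fx=6,fy=6,interpolation=cv2.INTER_NEAREST))
E
python3 kn.py 5
```

```text
pos [ 0.4994 -0.1483  0.0331] tool x [ 0.001 -0.005 -1.   ] y yaw -0.4824 q [-0.419  0.338  1.857 -0.005  0.944  0.066] w 0.0134 F [-1.6 -8.1  0. ] t 9.6
turn units [-0.17  0.06 -0.05] shift units in current frame [ 0.019 -0.008 -0.001] in goal frame [ 0.019 -0.007 -0.001]
```

View pics/z5.png

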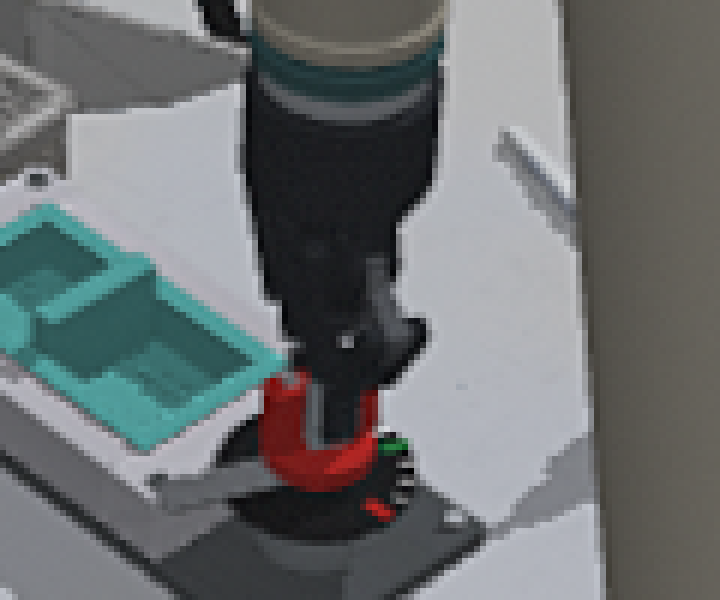

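```bash
cat > tong.py <<'E'
from h import *
import sys
d=dict(np.load(sys.argv[1])); 
Q=plane(d,np.stack(np.meshgrid(np.arange(640),np.arange(480)),-1).reshape(-1,2),.0565)[:,:2].reshape(480,640,2)
hsv=cv2.cvtColor(d["color"],cv2.COLOR_RGB2HSV);H,S,V=[hsv[...,i].astype(int) for i in range(3)]
P=cloud(d)
for kc in ((.499,-.148),(.4985,-.1455)):
    v=Q-np.array(kc); r=np.hypot(v[...,0],v[...,1]); a=np.arctan2(v[...,1],v[...,0])
    m=(r>.030)&(r<.072)&(P[...,2]>.051)&(P[...,2]<.062)&(S<60)&(V>80)
    q=Q[m]; 
    vx,vy,x0,y0=cv2.fitLine(q.astype(np.float32),cv2.DIST_L2,0,.01,.01).ravel()
    print(kc,m.sum(),"r",r[m].min().round(3),r[m].max().round(3),"centroid ang",np.arctan2(*(q.mean(0)-kc)[::-1]).round(3),"line ang",np.arctan2(vy,vx).round(3),"line offset from axis mm",(1000*((kc[0]-x0)*vy-(kc[1]-y0)*vx)).round(1))
E
python3 tong.py scene5.npz; python3 tong.py scene0.npz;python3 tong.py top0.npz
```

```text
(0.499, -0.148) 89 r 0.03 0.072 centroid ang 1.171 line ang 1.024 line offset from axis mm 7.1
(0.4985, -0.1455) 85 r 0.031 0.07 centroid ang 1.139 line ang 1.046 line offset from axis mm 4.3
(0.499, -0.148) 54 r 0.031 0.066 centroid ang -0.189 line ang -0.221 line offset from axis mm 1.5
(0.4985, -0.1455) 55 r 0.031 0.067 centroid ang -0.238 line ang -0.223 line offset from axis mm -0.7
(0.499, -0.148) 106 r 0.032 0.07 centroid ang -0.231 line ang -0.132 line offset from axis mm -4.8
(0.4985, -0.1455) 108 r 0.03 0.071 centroid ang -0.275 line ang -0.149 line offset from axis mm -6.2
```

>>> carry_out(deltas=[0,0,0,-0.15,0,0,-1,0,0,0,0,0,0,1,0,0,0,0,0,0,1,0,0,0,0,0,0,1,0,0,0,0,0,0,1,0,0,0,0,0,0,1,-0.5,0,0,0,0,0,1,-0.8,0,0,0,0,0,1,-0.8,0,0,0,0,0,1,0,0,0,0,0,0,1])

```text
clock: 10.9
position: [0.5017, -0.1465, 0.1628]
ee_rot: [0.371, 0.605, 0.366, -0.601]
contact_force: [-0.1, 0.8, -0.7]
width: 0.0852
```

```bash
sed -i 's/go(.*/go(.633,-.162,.16,-.105)/' kn.py; python3 kn.py 6; python3 tong.py scene6.npz
```

```text
pos [ 0.5017 -0.1465  0.1628] tool x [ 0.008 -0.004 -1.   ] y yaw -0.4736 q [-0.417  0.211  1.672  0.     1.249  0.056] w 0.0852 F [-0.1  0.8 -0.7] t 10.9
turn units [-5.28  0.02 -0.13] shift units in current frame [ 0.067  2.065 -0.768] in goal frame [0.047 2.203 0.028]
(0.499, -0.148) 87 r 0.03 0.072 centroid ang 1.178 line ang 1.063 line offset from axis mm 5.5
(0.4985, -0.1455) 86 r 0.03 0.071 centroid ang 1.146 line ang 1.116 line offset from axis mm 1.4
```

View pics/z6.png

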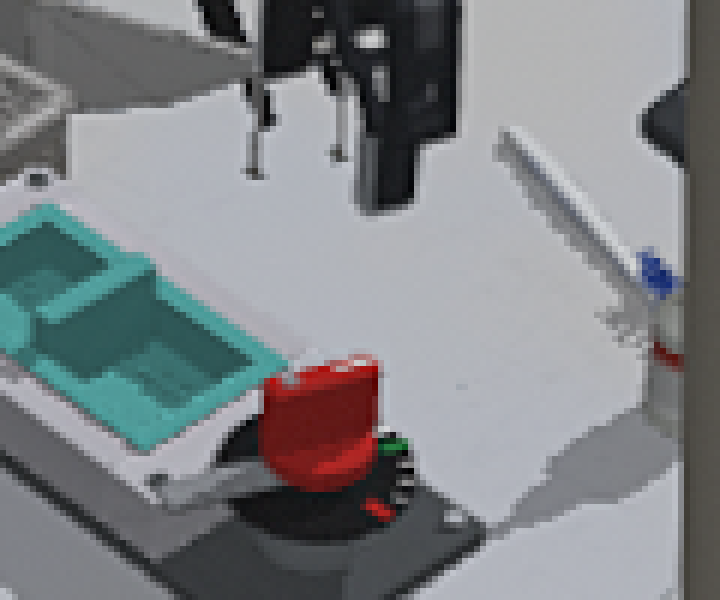

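The scene view hides the pointer, so I'll swing the arm aside for a clear top view.

>>> carry_out(deltas=[0,-0.364,-0.712,-0.88,0,0,1,0,-0.38,-0.68,-0.88,0,0,1,0,-0.38,-0.68,-0.88,0,0,1,0,-0.3,-0.72,-0.88,0,0,1,0,-0.25,-0.75,-0.88,0,0,1,0,-0.2,-0.75,-0.88,0,0,1,0,0,0,0,0,0,1])

```text
clock: 11.82
position: [0.4713, 0.138, 0.1569]
ee_rot: [-0.473, -0.524, -0.475, 0.525]
contact_force: [-0.6, -1.2, -0.8]
width: 0.0854
```

```bash
python3 - <<'E'
from plan import *
from rig import eyes
go(.633,-.162,.16,-.105)
d=eyes.get_image("top"); np.savez("top7.npz",**d)
cv2.imwrite("pics/top7.png",cv2.resize(d["color"][150:320,280:480,::-1],None,fx=3.5,fy=3.5,interpolation=cv2.INTER_CUBIC))
hsv=cv2.cvtColor(d["color"],cv2.COLOR_RGB2HSV);H,S,V=[hsv[...,i].astype(int) for i in range(3)]; P=cloud(d)
g=(H>45)&(H<85)&(S>80)&(np.hypot(P[...,0]-.4985,P[...,1]+.1455)<.06)
print("green px",np.argwhere(g).mean(0)[::-1])
k=P[((H<8)|(H>172))&(S>130)&(P[...,2]>.094)&(P[...,2]<.108)&(np.hypot(P[...,0]-.4985,P[...,1]+.1455)<.04)]
print("grip",len(k),k.mean(0),minrect(k[:,:2]))
E
python3 tong.py top7.npz
```

```text
pos [0.4713 0.138  0.1569] tool x [-0.004  0.    -1.   ] y yaw -0.1006 q [1.420e-01 1.760e-01 1.733e+00 1.000e-03 1.236e+00 2.430e-01] w 0.0854 F [-0.6 -1.2 -0.8] t 11.825
turn units [0.06 0.   0.05] shift units in current frame [-0.063  3.184  4.704] in goal frame [-0.051  3.204  4.69 ]
green px [388.1 275.2]
grip 83 [ 0.50133576 -0.14394401  0.0996199 ] (array([ 500.7, -146.1]), array([47.3, 13.7]), 63.13)
(0.499, -0.148) 117 r 0.03 0.071 centroid ang 1.062 line ang 1.118 line offset from axis mm -2.7
(0.4985, -0.1455) 114 r 0.03 0.069 centroid ang 1.026 line ang 1.122 line offset from axis mm -4.5
```

View pics/top7.png

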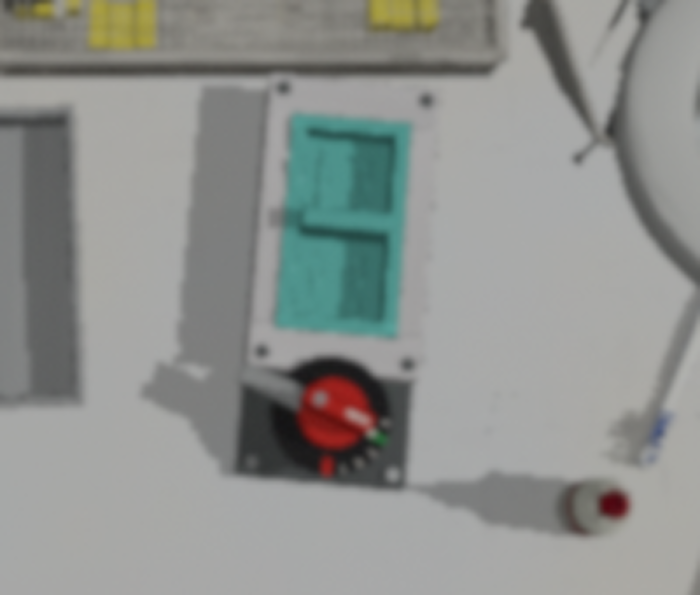

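The top view shows the knob's tail pointer at crop (372,431), right on the green mark at (380,437). The grip angle is 1.10 rad, which matches. The tongue is clear of the tray. Now I'll refine the tray and transfer-tray poses.

```bash
python3 - <<'E'
from h import *
d=dict(np.load("top7.npz")); P=cloud(d); hsv=cv2.cvtColor(d["color"],cv2.COLOR_RGB2HSV);H,S,V=[hsv[...,i].astype(int) for i in range(3)]
teal=(H>75)&(H<100)&(S>60)&(P[...,0]>.5)&(P[...,0]<.75)&(P[...,1]<0)&(P[...,1]>-.3)
c=rect(teal); print("teal",minrect(plane(d,c[:,0],.048)[:,:2]))
f=P[teal&(P[...,2]>.058)&(P[...,2]<.075)]; print("fin",len(f),minrect(f[:,:2]))
# bolts (crop px /3.5 + offset) on z .057
b=np.array([(283,88),(427,100),(262,351),(408,364)])/3.5+[280,150]
B=plane(d,b,.057)[:,:2]; print(B.round(4),B.mean(0)); v=(B[0]+B[1]-B[2]-B[3]); print("yaw",np.arctan2(v[1],v[0]))
# transfer rim, from initial images
for n in("top0","scene0"):
    d=dict(np.load(n+".npz")); P=cloud(d)
    m=(P[...,2]>.022)&(P[...,2]<.048)&(P[...,0]>.48)&(P[...,0]<.75)&(P[...,1]>.0)&(P[...,1]<.2)
    nl,L,st,_=cv2.connectedComponentsWithStats(m.astype(np.uint8)); i=1+st[1:,4].argmax()
    c=rect(L==i); print(n,"rim plane",st[i],minrect(plane(d,c[:,0],.037)[:,:2]))
    print(cv2.boxPoints(cv2.minAreaRect((plane(d,c[:,0],.037)[:,:2]*1000).astype(np.float32))).round(0).tolist())
E
```

```text
teal (array([ 634. , -160.4]), array([ 84.2, 153.4]), 83.95)
fin 160 (array([ 634.9, -159.4]), array([63. , 14.7]), 84.4)
[[ 0.7299 -0.1208]
 [ 0.7195 -0.222 ]
 [ 0.5432 -0.1011]
 [ 0.5326 -0.2014]] [ 0.63132284 -0.16133171]
yaw -0.10745096108720227
top0 rim plane [243 180  61  88 905] (array([618. ,  99.6]), array([215.7, 145.8]), 1.34)
[[508.0, 170.0], [512.0, 24.0], [728.0, 29.0], [724.0, 175.0]]
scene0 rim plane [ 227  227   95   77 1109] (array([610.9, 103.9]), array([222.8, 152.6]), 1.43)
[[498.0, 177.0], [501.0, 25.0], [724.0, 30.0], [720.0, 183.0]]
```

```bash
python3 - <<'E'
from h import *
d=dict(np.load("top2.npz")); P=cloud(d)
b=(P[...,2]>.2)
for (u,v) in [(380,220),(400,245),(420,255),(440,245),(445,260),(430,278),(365,252),(345,275)]:
    print((u,v),P[v,u].round(3),d["color"][v,u])
# ring
for (u,v) in [(462,190),(475,150),(480,220),(520,240)]: print("ring",(u,v),P[v,u].round(3))
m=(P[...,2]>.2)&(P[...,0]>.35)&(P[...,1]<0)&(np.arange(640)[None]<452)
q=P[m]
for a in np.arange(.2,.9,.05):
    s=q[(q[:,2]>=a)&(q[:,2]<a+.05)]
    if len(s): print(round(a,2),len(s),"x",s[:,0].min().round(3),s[:,0].max().round(3),"y",s[:,1].min().round(3),s[:,1].max().round(3))
E
```

```text
(380, 220) [ 0.532 -0.107  0.517] [142 137 122]
(400, 245) [ 0.495 -0.135  0.516] [147 142 127]
(420, 255) [ 0.48  -0.163  0.515] [145 140 125]
(440, 245) [ 0.494 -0.193  0.515] [139 135 120]
(445, 260) [ 0.474 -0.204  0.497] [ 93 106 104]
(430, 278) [ 0.447 -0.177  0.511] [46 78 76]
(365, 252) [ 0.486 -0.084  0.513] [42 69 69]
(345, 275) [ 0.488 -0.078  0.006] [125 126 126]
ring (462, 190) [ 0.585 -0.241  0.479]
ring (475, 150) [ 0.65  -0.266  0.476]
ring (480, 220) [ 0.535 -0.263  0.487]
ring (520, 240) [ 0.503 -0.32   0.491]
0.2 55 x 0.464 0.525 y -0.134 -0.082
0.25 89 x 0.462 0.489 y -0.164 -0.109
0.3 125 x 0.463 0.491 y -0.165 -0.109
0.35 88 x 0.465 0.488 y -0.153 -0.112
0.4 52 x 0.463 0.479 y -0.142 -0.116
0.45 739 x 0.439 0.559 y -0.209 -0.071
0.5 4860 x 0.355 0.554 y -0.207 -0.019
0.55 816 x 0.35 0.423 y -0.149 -0.017
0.6 1926 x 0.35 0.396 y -0.138 -0.019
```

```bash
python3 - <<'E'
from h import *
d=dict(np.load("top2.npz")); P=cloud(d)
m=(P[...,2]>.44)&(P[...,2]<.54)&(P[...,0]>.4)&(P[...,0]<.6)&(P[...,1]<0)&(np.arange(640)[None]<452)
q1=-.417; t=np.array([.4988,-.1453]); q=P[m]
u=np.array([np.cos(q1),np.sin(q1)]); w=np.array([-u[1],u[0]])
a=(q[:,:2]-t)@u; b=(q[:,:2]-t)@w
print("along",np.percentile(a,[.5,99.5]),"perp",np.percentile(b,[.5,99.5]))
# ring circle
dt=dict(np.load("top0.npz")); Pt=cloud(dt); ds=dict(np.load("scene0.npz")); Ps=cloud(ds)
for n,Pq in(("top",Pt),("scene",Ps)):
    mm=(Pq[...,2]>.43)&(Pq[...,2]<.52)&(Pq[...,0]>.4)&(Pq[...,0]<.85)&(Pq[...,1]<-.2)&(Pq[...,1]>-.55)
    r=Pq[mm]; print(n,len(r),"z",np.percentile(r[:,2],[0.5,5,50,95,99.5]).round(3))
    c,rad=cv2.minEnclosingCircle((r[:,:2]*1000).astype(np.float32)); print(c,rad)
    rr=np.hypot(r[:,0]-.6,r[:,1]+.35); print(np.percentile(rr,[1,99]))
    e=r[r[:,1]>-.26]; 
    for x in np.arange(.5,.72,.03):
        s=r[abs(r[:,0]-x)<.008]; 
        if len(s): i=np.argsort(-s[:,1])[:3]; print("  x",x.round(2),"edge y",s[i,1].round(3), s[i,2].round(3))
c=np.array([.634,-.160]); rho=np.hypot(*c); q1=np.arctan2(c[1],c[0])-np.arcsin(.0695/rho); print("q1 at fin",q1)
u=np.array([np.cos(q1),np.sin(q1)]); w=np.array([-u[1],u[0]])
for aa in (-.06,0,.06): print((c+aa*u-.075*w).round(3))
E
```

```text
along [-0.09197184  0.03808632] perp [-0.06156137  0.06589169]
top 12748 z [0.461 0.467 0.479 0.498 0.513]
(556.7296142578125, -379.66766357421875) 157.08236694335938
[0.01022215 0.17858727]
  x 0.5 edge y [-0.286 -0.287 -0.288] [0.472 0.482 0.472]
  x 0.53 edge y [-0.252 -0.252 -0.252] [0.465 0.475 0.468]
  x 0.56 edge y [-0.238 -0.238 -0.238] [0.464 0.474 0.473]
  x 0.59 edge y [-0.233 -0.234 -0.234] [0.473 0.473 0.471]
  x 0.62 edge y [-0.236 -0.237 -0.237] [0.468 0.471 0.458]
  x 0.65 edge y [-0.248 -0.249 -0.251] [0.469 0.472 0.473]
  x 0.68 edge y [-0.278 -0.282 -0.282] [0.468 0.47  0.465]
scene 3690 z [0.451 0.461 0.478 0.498 0.512]
(545.90625, -392.7238464355469) 174.6085205078125
[0.01275704 0.21824477]
  x 0.5 edge y [-0.28  -0.28  -0.282] [0.471 0.472 0.482]
  x 0.53 edge y [-0.248 -0.249 -0.249] [0.475 0.462 0.481]
  x 0.56 edge y [-0.235 -0.235 -0.236] [0.469 0.478 0.48 ]
  x 0.59 edge y [-0.231 -0.232 -0.233] [0.47  0.471 0.467]
  x 0.62 edge y [-0.237 -0.237 -0.237] [0.468 0.461 0.47 ]
  x 0.65 edge y [-0.25  -0.251 -0.251] [0.471 0.469 0.451]
  x 0.68 edge y [-0.289 -0.293 -0.294] [0.471 0.475 0.472]
q1 at fin -0.35369432903681897
[ 0.552 -0.21 ]
[ 0.608 -0.23 ]
[ 0.664 -0.251]
```

The fin is at (0.634,-0.160) with yaw -0.106. The wrist will clear the lamp ring by about 15 mm, so I'll bias the grasp slightly toward +y. Now moving above the fin.

>>> carry_out(deltas=[0.12,0.4,0.574,0,0,0,0.3,0.12,0.4,0.574,0,0,0,0.3,0.12,0.4,0.574,0,0,0,0.3,0.12,0.4,0.574,0,0,0,0.3,0.12,0.4,0.574,0,0,0,0.3,0.12,0.4,0.574,0,0,0,0.3,0.12,0.4,0.574,0,0,0,0.3,0.12,0.4,0.574,0,0,0,0.3,0,0,0,0,0,0,0.3], newtons=60)

```text
clock: 13.0
position: [0.6348, -0.1632, 0.0987]
ee_rot: [-0.471, -0.526, -0.472, 0.528]
contact_force: [-0.0, 1.5, -0.1]
width: 0.0557
```

```bash
cat > fin.py <<'E'
from plan import *
from rig import eyes
import sys
i=sys.argv[1]
go(*[float(x) for x in sys.argv[2:6]])
d=eyes.get_image("scene"); np.savez(f"scene{i}.npz",**d)
cv2.imwrite(f"pics/f{i}.png",cv2.resize(d["color"][90:290,220:480,::-1],None,fx=3,fy=3,interpolation=cv2.INTER_CUBIC))
E
python3 fin.py 8 .634 -.155 -.003 -.106
```

```text
pos [ 0.6348 -0.1632  0.0987] tool x [-0.003 -0.001 -1.   ] y yaw -0.1102 q [-0.357  0.456  1.463 -0.002  1.225 -0.246] w 0.0557 F [-0.   1.5 -0.1] t 13.0
turn units [-0.06  0.01  0.04] shift units in current frame [ 1.694 -0.025 -0.136] in goal frame [ 1.694 -0.028 -0.134]
```

View pics/f8.png

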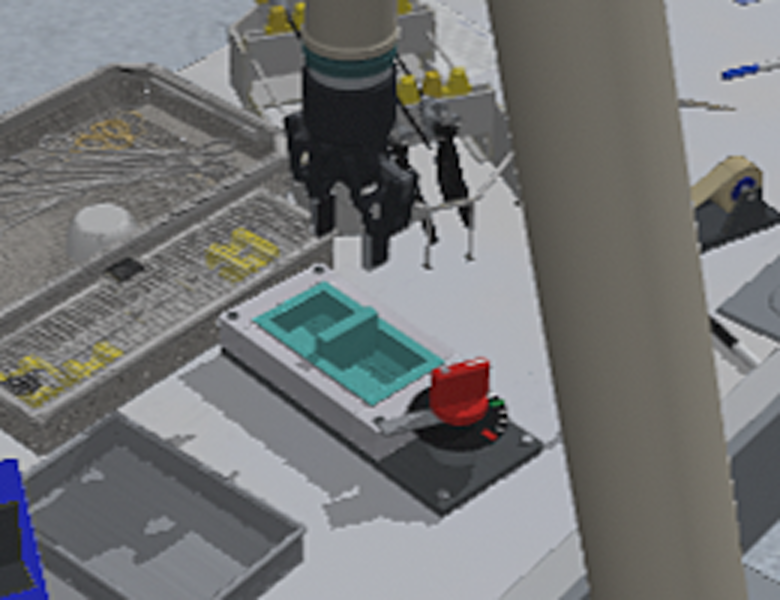

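>>> carry_out(deltas=[0.3,-0.02,-0.06,0,0,0,0.3,0.3,0,-0.06,0,0,0,0.3,0.3,0,0,0,0,0,0.3,0,0,0,0,0,0,0.3])

```text
clock: 13.55
position: [0.6323, -0.1503, 0.0455]
ee_rot: [-0.472, -0.525, -0.475, 0.526]
contact_force: [-0.6, 0.3, 0.8]
width: 0.0557
```

```bash
python3 fin.py 9 .634 -.155 -.003 -.106;  python3 - <<'E'
from h import *
d=dict(np.load("scene9.npz")); P=cloud(d); V=d["color"].max(2)
m=(V<90)&(P[...,2]>.06)&(P[...,2]<.13)&(np.hypot(P[...,0]-.634,P[...,1]+.155)<.07)
hs=cv2.cvtColor(d["color"],cv2.COLOR_RGB2HSV); m&=hs[...,1]<90
q=P[m]; print(len(q)); 
for s in (q[q[:,0]<.63],q[q[:,0]>.64]):
    if len(s): print(len(s), np.sort(s[:,2])[:6].round(3), s.min(0).round(3), s.max(0).round(3))
E
```

```text
pos [ 0.6323 -0.1503  0.0455] tool x [-0.005  0.002 -1.   ] y yaw -0.1051 q [-0.34   0.494  1.541 -0.     1.111 -0.235] w 0.0557 F [-0.6  0.3  0.8] t 13.55
turn units [ 0.01 -0.02  0.07] shift units in current frame [0.809 0.04  0.075] in goal frame [0.809 0.036 0.074]
166
67 [0.085 0.091 0.093 0.095 0.095 0.096] [ 0.588 -0.153  0.085] [ 0.603 -0.132  0.128]
99 [0.088 0.088 0.089 0.089 0.089 0.09 ] [ 0.655 -0.166  0.088] [ 0.677 -0.138  0.13 ]
```

View pics/f9.png

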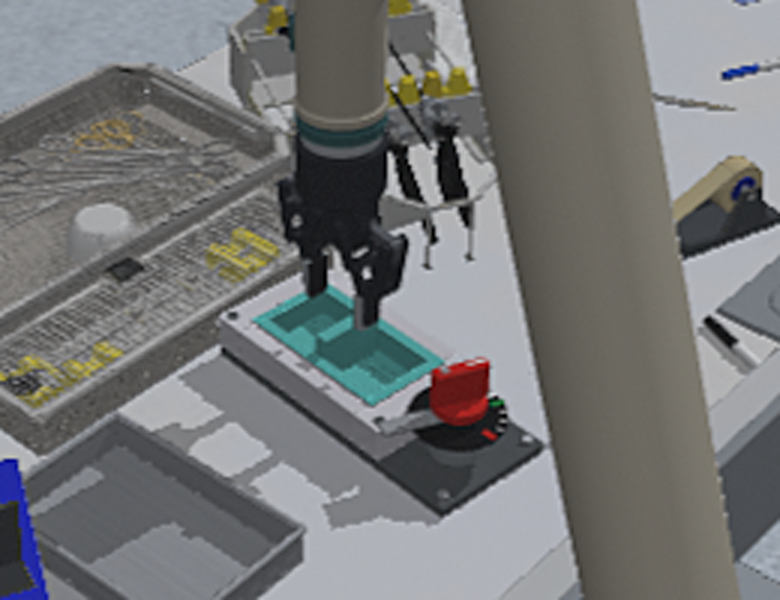

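The fingers straddle the fin in the two pockets, with tips at z of about 0.089, which fits the 41 mm offset. I'll descend to the grasp height and close.

>>> carry_out(deltas=[0.3,0.02,0.05,0,0,0,0.3,0.25,0.01,0,0,0,0,0.3,0.25,0,0,0,0,0,0.3,0,0,0,0,0,0,0.3])

```text
clock: 14.1
position: [0.6347, -0.1541, -0.003]
ee_rot: [-0.472, -0.525, -0.474, 0.526]
contact_force: [0.2, 0.5, 0.7]
width: 0.0553
```

>>> carry_out(deltas=[0,0,0,0,0,0,-1,0,0,0,0,0,0,-1,0,0,0,0,0,0,-1,0,0,0,0,0,0,-1,0,0,0,0,0,0,-1,0,0,0,0,0,0,-1], newtons=60)

```text
clock: 14.85
position: [0.6369, -0.1548, -0.0001]
ee_rot: [0.474, 0.526, 0.473, -0.525]
contact_force: [0.2, 1.3, 5.6]
width: 0.0132
```

```bash
python3 fin.py 10 .634 -.155 .09 -.106
```

```text
pos [ 6.369e-01 -1.548e-01 -1.000e-04] tool x [ 0.002 -0.001 -1.   ] y yaw -0.1051 q [-0.344  0.542  1.584 -0.     1.014 -0.239] w 0.0132 F [0.2 1.3 5.6] t 14.85
turn units [ 0.01  0.01 -0.02] shift units in current frame [-1.502 -0.045  0.01 ] in goal frame [-1.502 -0.048  0.009]
```

View pics/f10.png

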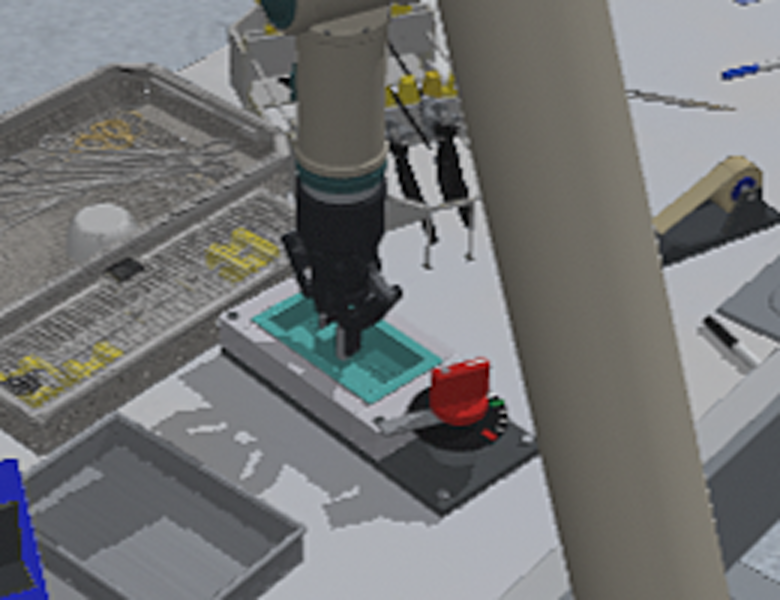

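The fin is gripped: width is 13.2 mm and the tray is still seated. Lifting it straight up.

>>> carry_out(deltas=[-0.1,0,0,0,0,0,-1,-0.15,0,0,0,0,0,-1,-0.2,0,0,0,0,0,-1,-0.25,0,0,0,0,0,-1,-0.25,0,0,0,0,0,-1,-0.25,0,0,0,0,0,-1,-0.25,0,0,0,0,0,-1,-0.1,0,0,0,0,0,-1,0,0,0,0,0,0,-1])

```text
clock: 16.02
position: [0.6364, -0.1547, 0.0926]
ee_rot: [0.473, 0.526, 0.473, -0.525]
contact_force: [0.3, -0.1, -1.4]
width: 0.0128
```

```bash
python3 fin.py 11 .617 .102 .09 .025
```

```text
pos [ 0.6364 -0.1547  0.0926] tool x [ 0.001 -0.    -1.   ] y yaw -0.1051 q [-0.344  0.459  1.475 -0.     1.207 -0.239] w 0.0128 F [ 0.3 -0.1 -1.4] t 16.025
turn units [-1.86  0.01 -0.01] shift units in current frame [ 0.042 -0.771 -4.22 ] in goal frame [ 0.043 -0.217 -4.284]
```

View pics/f11.png

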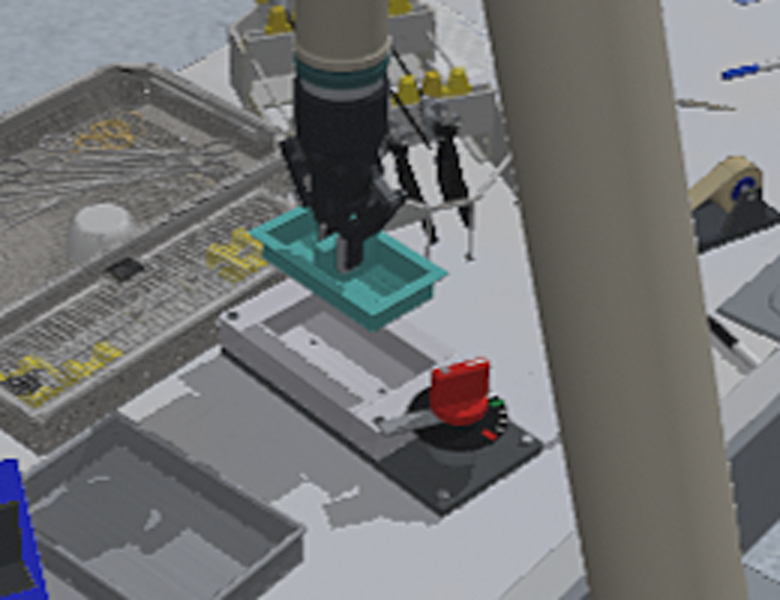

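>>> carry_out(deltas=[0,-0.04,-0.25,0,0,0,-1,0,-0.08,-0.45,0,0,0,-1,0,-0.1,-0.6,0,0,0,-1,0,-0.1,-0.6,0,0,0,-1,0,-0.11,-0.63,0,0,0,-1,0,-0.1,-0.6,0,0,0,-1,0,-0.1,-0.55,0,0,0,-1,0,-0.06,-0.35,0,0,0,-1,0,-0.046,-0.25,0,0,0,-1,0,0,0,0,0,0,-1])

```text
clock: 17.32
position: [0.6191, 0.1061, 0.0919]
ee_rot: [-0.473, -0.525, -0.473, 0.525]
contact_force: [0.2, -0.1, 0.5]
width: 0.0132
```

>>> carry_out(deltas=[0,0,0,-0.46,0,0,-1,0,0,0,-0.47,0,0,-1,0,0,0,-0.47,0,0,-1,0,0,0,-0.46,0,0,-1,0,0,0,0,0,0,-1])

```text
clock: 17.95
position: [0.6193, 0.1052, 0.0921]
ee_rot: [0.506, 0.494, 0.506, -0.494]
contact_force: [-0.5, -0.2, -1.3]
width: 0.013
```

```bash
cat > pl.py <<'E'
from plan import *
from rig import eyes
import sys
i=sys.argv[1]; zf=float(sys.argv[2])  # flange top z
go(*[float(x) for x in sys.argv[3:7]])
for n in("scene","top"):
    d=eyes.get_image(n); np.savez(f"{n}{i}.npz",**d)
    P=cloud(d); hsv=cv2.cvtColor(d["color"],cv2.COLOR_RGB2HSV);H,S,V=[hsv[...,k].astype(int) for k in range(3)]
    m=(H>75)&(H<100)&(S>60)&(P[...,0]>.45)&(P[...,0]<.78)&(P[...,1]<.22)&(P[...,1]>0)
    q=P[m&(P[...,2]>zf-.008)&(P[...,2]<zf+.006)]; 
    if len(q)>20: print(n,"flange depth",len(q),minrect(q[:,:2]),np.median(q[:,2]))
    q=P[m]; print("  teal z pct",np.percentile(q[:,2],[5,50,95]).round(3))
    a,b,c,e={"scene":(170,370,200,460),"top":(150,310,190,400)}[n]
    cv2.imwrite(f"pics/{n}{i}.png",cv2.resize(d["color"][a:b,c:e,::-1],None,fx=3,fy=3,interpolation=cv2.INTER_CUBIC))
E
python3 pl.py 12 .141 .6195 .105 -.018 .025
```

```text
pos [0.6193 0.1052 0.0921] tool x [ 0. -0. -1.] y yaw 0.0247 q [ 0.058  0.422  1.539 -0.     1.18   0.033] w 0.013 F [-0.5 -0.2 -1.3] t 17.95
turn units [-0.  0. -0.] shift units in current frame [1.835 0.003 0.004] in goal frame [1.835 0.003 0.004]
scene flange depth 662 (array([616.5,  99.4]), array([159.9,  89.7]), 1.16) 0.13951374894363883
  teal z pct [0.113 0.141 0.524]
top flange depth 525 (array([620.1,  99.1]), array([154.9,  84.6]), 1.33) 0.13997082910207204
  teal z pct [0.11  0.141 0.56 ]
```

View pics/scene12.png

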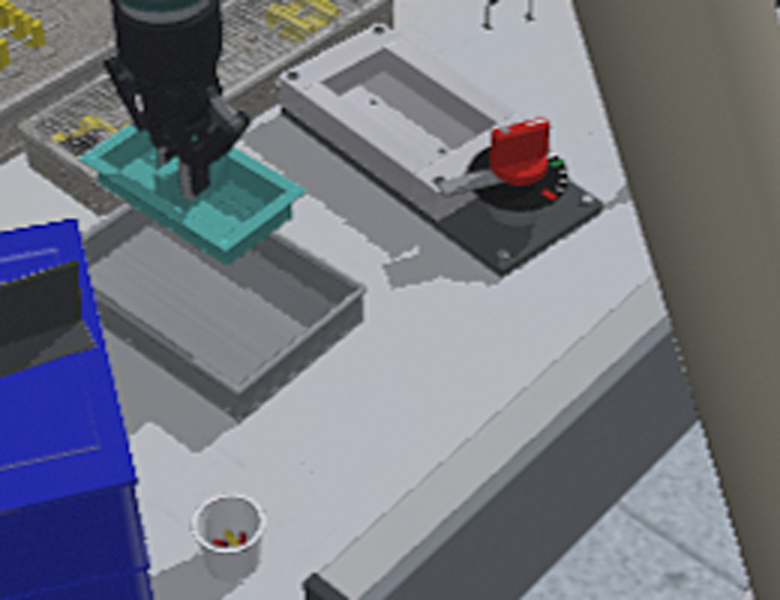

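View pics/top12.png

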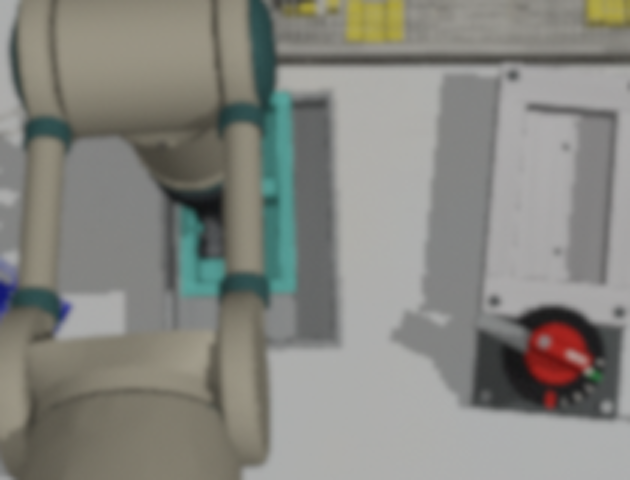

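The tray is level over the transfer tray: its flange sits at z 0.140 and its centre agrees with the transfer tray within about 3 mm in each view. I'll descend to just above the floor, then ease down.

>>> carry_out(deltas=[0.2,-0.02,0,0,0,0,-1,0.3,-0.02,0,0,0,0,-1,0.3,0,0,0,0,0,-1,0.3,0,0,0,0,0,-1,0.25,0,0,0,0,0,-1,0.2,0,0,0,0,0,-1,0.1,0,0,0,0,0,-1,0.05,0,0,0,0,0,-1,0,0,0,0,0,0,-1])

```text
clock: 19.18
position: [0.6171, 0.1054, -0.0097]
ee_rot: [0.506, 0.494, 0.506, -0.494]
contact_force: [0.5, -0.0, -0.7]
width: 0.0133
```

```bash
python3 pl.py 13 .039 .617 .105 -.015 .025
```

```text
pos [ 0.6171  0.1054 -0.0097] tool x [ 0. -0. -1.] y yaw 0.0246 q [ 0.058  0.518  1.664 -0.     0.96   0.033] w 0.0133 F [ 0.5 -0.  -0.7] t 19.175
turn units [-0.01  0.   -0.01] shift units in current frame [ 0.088 -0.002  0.006] in goal frame [ 0.088 -0.002  0.006]
scene flange depth 613 (array([615.2, 100.4]), array([158.7,  88.7]), 2.29) 0.037567097081394385
  teal z pct [0.011 0.038 0.423]
top flange depth 382 (array([620. ,  98.5]), array([ 84.7, 156.7]), 89.73) 0.03855774046655891
  teal z pct [0.006 0.039 0.433]
```

View pics/scene13.png

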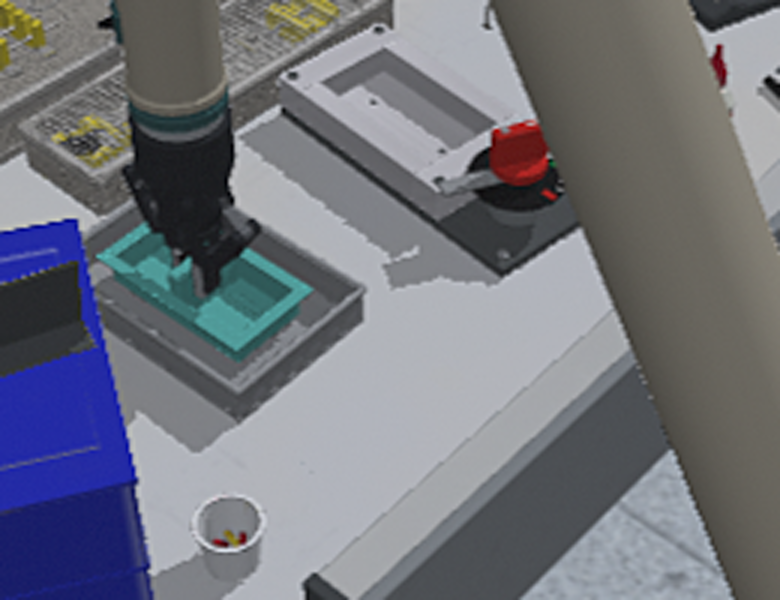

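The tray is inside the transfer tray, at the same height as its rim. I'll check the gaps in the rim plane before setting it down.

```bash
python3 - <<'E'
from h import *
d=dict(np.load("scene13.npz"))
px=np.array([(312,291),(240,362),(97,258),(365,290),(237,397)])/3+[200,170]
print(plane(d,px,.038)[:,:2].round(4))
d=dict(np.load("top0.npz"))
px=np.array([(173,86),(321,82),(328,305),(176,311)])/2.66+[180,150]
B=plane(d,px,.038)[:,:2]; print(B.round(4),B.mean(0))
E
```

```text
[[0.5362 0.057 ]
 [0.5245 0.1463]
 [0.6882 0.1446]
 [0.5064 0.0287]
 [0.5016 0.1718]]
[[0.7214 0.1684]
 [0.723  0.0288]
 [0.5122 0.0244]
 [0.5089 0.1641]] [0.61638223 0.09641356]
```

View pics/top13.png

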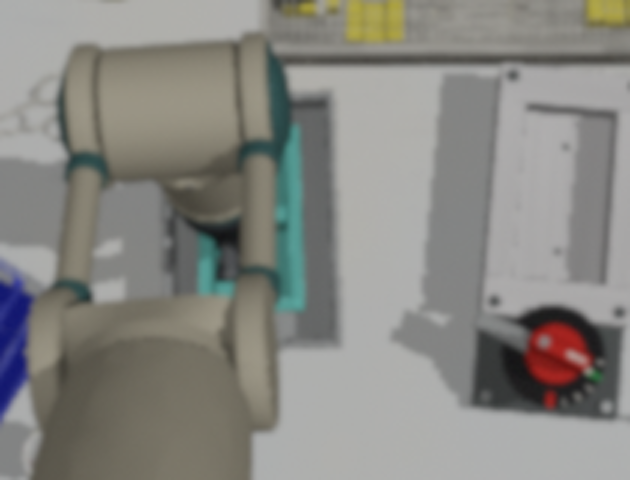

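The gaps to the rim are 26, 28 and 25 mm against 27 expected, so it is centred. Easing down to the floor.

>>> carry_out(deltas=[0.03,0,0,0,0,0,-1,0.03,0,0,0,0,0,-1,0.02,0,0,0,0,0,-1,0,0,0,0,0,0,-1])

```text
clock: 19.77
position: [0.6168, 0.1053, -0.0149]
ee_rot: [0.506, 0.494, 0.506, -0.494]
contact_force: [-0.2, -1.3, -0.2]
width: 0.0128
```

>>> carry_out(deltas=[0.02,0,0,0,0,0,-1,0,0,0,0,0,0,-1])

```text
clock: 20.02
position: [0.617, 0.1054, -0.0151]
ee_rot: [0.506, 0.494, 0.506, -0.494]
contact_force: [-1.6, -0.0, 5.3]
width: 0.0128
```

Contact at 5 N up, so the tray is on the floor. Releasing to a partial opening, then lifting clear.

>>> carry_out(deltas=[0,0,0,0,0,0,-0.3,0,0,0,0,0,0,0.1,0,0,0,0,0,0,0.3,0,0,0,0,0,0,0.3,-0.2,0,0,0,0,0,0.3,-0.4,0,0,0,0,0,0.3,-0.6,0,0,0,0,0,0.3,-0.6,0,0,0,0,0,0.3,-0.6,0,0,0,0,0,0.3,0,0,0,0,0,0,0.3])

```text
clock: 21.28
position: [0.6196, 0.1056, 0.1326]
ee_rot: [0.508, 0.496, 0.504, -0.492]
contact_force: [-0.5, 0.6, 0.1]
width: 0.0558
```

>>> carry_out(deltas=[0,-0.6,-0.4,0,0,0,0.3,0,-0.7,-0.6,0,0,0,0.3,0,-0.7,-0.6,0,0,0,0.3,0,-0.7,-0.6,0,0,0,0.3,0,-0.4,-0.4,0,0,0,0.3,0,0,0,0,0,0,0.3])

```text
clock: 22.02
position: [0.4245, 0.2576, 0.1276]
ee_rot: [0.507, 0.492, 0.507, -0.494]
contact_force: [0.1, -0.7, -0.1]
width: 0.0555
```

```bash
python3 pl.py 14 .033 .617 .105 .1 .025; python3 - <<'E'
from h import *
d=dict(np.load("top14.npz")); P=cloud(d); hsv=cv2.cvtColor(d["color"],cv2.COLOR_RGB2HSV);H,S,V=[hsv[...,i].astype(int) for i in range(3)]
k=P[((H<8)|(H>172))&(S>130)&(P[...,2]>.094)&(P[...,2]<.108)&(np.hypot(P[...,0]-.4985,P[...,1]+.1455)<.04)]
print("grip",len(k),minrect(k[:,:2]))
d=dict(np.load("scene14.npz")); P=cloud(d);q=P[264+71:264+97] if 0 else P
m=(P[...,2]>.015)&(P[...,2]<.05)&(np.hypot(P[...,0]-.425,P[...,1]-.257)<.05); print("cup",P[m].mean(0), minrect(P[m][:,:2]))
E
```

```text
pos [0.4245 0.2576 0.1276] tool x [-0.002 -0.    -1.   ] y yaw 0.028 q [0.405 0.208 1.771 0.    1.165 0.377] w 0.0555 F [ 0.1 -0.7 -0.1] t 22.025
turn units [0.04 0.01 0.03] shift units in current frame [0.455 3.137 2.633] in goal frame [0.46  3.144 2.623]
scene flange depth 178 (array([616.3,  99.4]), array([160.1,  86.2]), 2.56) 0.03200344834053026
  teal z pct [0.005 0.03  0.035]
top flange depth 804 (array([618.2,  99.8]), array([155.5,  86.1]), 1.3) 0.032772464493328934
  teal z pct [0.004 0.028 0.551]
grip 82 (array([ 500.5, -146.1]), array([47.6, 13.8]), 62.75)
cup [0.42611532 0.25535034 0.03080855] (array([424.7, 256.2]), array([46.7, 49.9]), 46.26)
```

View pics/scene14.png

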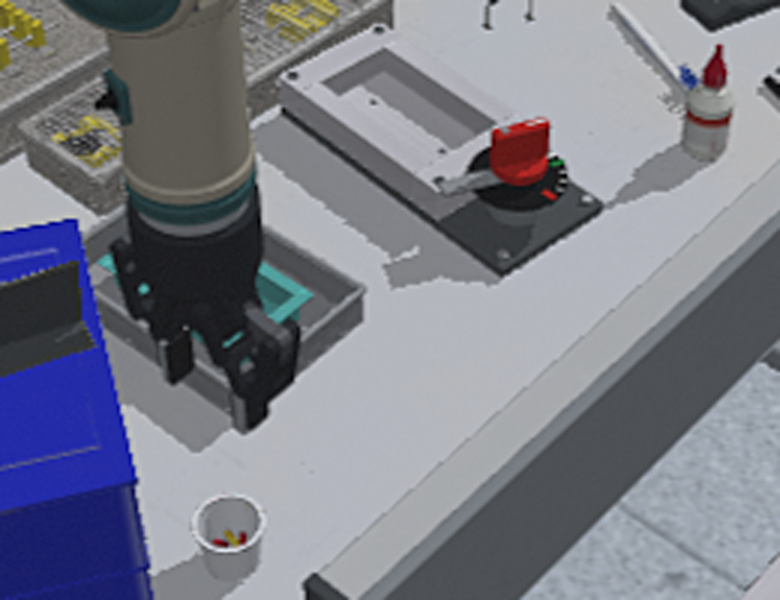

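View pics/top14.png

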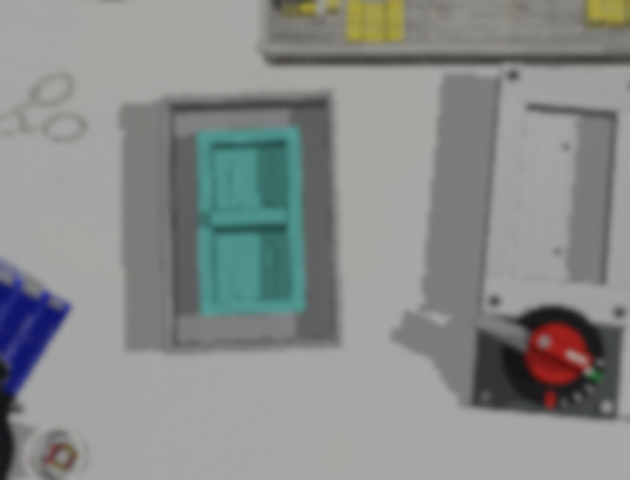

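The tray lies flat and centred, with the flange at z 0.033 as expected. The knob is on green, the cup and bottle haven't moved, and the gripper hangs clear. Handing in.

```bash
python3 -c "
from rig import job; print(job.sign_off())"
```

```text
the job is handed in; nothing more can be done
None
```

I turned the knob to the green mark, lifted the formed tray straight out of the mould by its fin, and set it down in the transfer tray. I then released it, backed off and handed the job in at about 22 s of the 58 s allowed.

**Last checks**
- **Formed tray:** it lies flat, with its flange at z 0.033 m, exactly the floor thickness plus the tray height. Its centre agrees with the transfer tray's within about 1 mm from above. The scene camera, partly blocked by the gripper, differs by 2–5 mm.
- **Knob:** the grip stands at about 1.10 rad in the world, which is about 1.20 rad relative to the mould's measured yaw of about -0.107. The white pointer is on the green mark.
- **Surroundings:** the cup measured within about 3 mm of where it started, and the bottle is upright in the last picture. I did not re-measure the clamp or the bottle's position. No move went near either. The transfer tray looks unmoved.

**What disagreed**
- **Reported height:** the real fingertips sit about 41 mm higher than the reported TCP height. My first grip closed on air above the knob. I measured the offset in the depth images and allowed for it from then on.
- **Sideways offset:** the knob axis read about 3 mm farther toward -y in the robot's frame than in the cameras. This was within tolerance.

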